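Zero the whiteness meter, then hold the white slide flush on its tilted port

ROBOT

A 7-joint arm with a two-finger parallel gripper is mounted at the origin on a cart in front of the work surface, level with it; the furniture and walls round the work are solid. World frame = base frame: x ahead of the robot, y to its left, z up, the work surface at z = 0. Lengths are in m, angles in rad, forces in N, time in s.
With the tool pointing down it reaches from about 0.4 to 0.925 m from the base axis. Payload 5.6 kg.
Tool frame: the origin (TCP) lies at the very end of the fingers, on their centre line; the grasp point (between the pads) lies 19 mm behind it (robot.grasp_offset is the distance from the TCP to the grasp point, in m); y points along the fingers, z is the direction in which the jaws open and shut, and the axes are right-handed (so a half turn about y gives the same grasp; the last joint's range is limited). The gripper opens to 85 mm and grips with 20 to 120 N. Pads are 22 mm wide; open, the fingers measure 114 mm over their backs; the gripper's body (76 mm by 85 mm) begins 54 mm behind the grasp point. The pads swing forward as they close: fully open they stand 13 mm farther back than shut.
Start: joints at [-1.22, 0.468, -0.012, 1.603, 0.006, 1.071, -0.056], TCP at [0.249, 0.6, 0.231] pointing down, gripper open.
Joint ranges: [-2.53, 2.53], [-0.31, 2.02], [-1.57, 1.55], [0.28, 2.44], [-1.29, 4.43], [0.15, 1.84], [-2.92, 2.92]. Speed limits (rad/s): [2.57, 2.57, 3.14, 3.14, 3.14, 3.14, 3.14].

INTERFACE

Orientations are given as a rotation vector (axis times angle).
In Python, from rig import robot gives the robot as it stands.
- The arm moves only by the tool send_rows, never from a script. Its argument "deltas" is a list of rows, each an object of numbers: "dx", "dy", "dz": the shift along the world's x, y, z in m; "spin": the turn about the world's z in degrees; "fingers": the closure, from 0 (fully open) to 1 (shut). In form: [{"dx": .., "dy": .., "dz": .., "spin": .., "fingers": ..}, ...]. A call has 1 to 10 rows; each row is the pose to reach, as a shift and turn from the pose commanded when the call began; what a row does not reach only later rows make up. A row lasts 1/8 s, in which the tool goes at most 62.5 mm and 10.7 degrees, less where a joint would pass 70% of its speed; a pose out of reach is approached as far as the arm can. A call with a gripper value outside its range is refused whole. The fingers move at their own pace and stop on an object; "force" is the grip in N (left out, the last holds). Time passes only in rows, so rows that repeat a pose let the fingers close. It gives the time, the measured TCP pose, the force and the opening at its end, in the units of the state.
- robot.observe(): the state, without advancing time (a new reading comes with each control period).
- robot.capture(name): name is "scene" or "top" or "wrist"; returns the picture (384x512x3 uint8, red, green, blue); there is no depth.
- robot.camera_model(name): a dict with "intrinsics" (3x3 intrinsics, pixels), "T" (4x4, takes a point from camera to world coordinates); the wrist camera has in their place "T_tool_cam" (4x4, takes a point from camera to tool coordinates, whose origin is the TCP and whose axes are the tool frame's). Camera axes: x right, y down, z forward; pixel columns grow to the right and rows downward; lengths in m; the calibration is good to about 2 mm. A picture is of the moment at which its call begins: read the wrist's pose just before it. camera_model takes no time and is no camera call.
- robot.finish_job(): hands the job in, once; it reports no verdict.
The state is a dict: "time_s": time; "q": joint angles; "joint_vel": joint speeds; "joint_torque": joint torques, N m; "ee_pos": TCP position; "tcp_rot": TCP orientation; "contact_force": force on the tool from outside, world axes, zero at the start; "moment": the same for the moment, N m; "opening": opening from 0.0 (shut) to 1.0 (fully open).
Only numpy, scipy, OpenCV 4.12 (cv2) and the standard library are available. Lean on these libraries where they do the work, as an engineer would, in place of code of your own. Each camera call takes 0.05 s, during which the arm holds its last target.

TASK

Take the whiteness meter through its two-point check. First, with the port uncovered, push the red spring plunger fully down to its stop, keep it there for about half a second for the dark reading and let it spring back up; then lift the white reference slide (blue grip) out of its cradle, tilt it to match the sloped port and hold its white underside flush and centred on the spring-loaded square port collar with a light, steady push. The program finishes while the gripper is still holding the slide pressed there for the white reading; do not shift the tilt of the head, and leave the black slide (orange grip) and everything else as it is.

Things in the scene. Friction and masses are not known exactly. Their poses are not given: they have to be found in the camera images.
- meter: whiteness meter, white bench instrument fixed to the worktop, 164 x 206 mm (x by y), housing top 43 mm high, nothing on it over 150 mm. Origin under its centre, z up; its -x side is the front with the display, +y its left. It carries the tilting head between two grey cheeks, which rise to 106 mm. The wall shelf behind starts at x = 0.61 m, z = 0.487 m: keep the wrist off it
- head: tilting head, white block 80 mm (x) by 142 mm (y from -100 to +42), grey top 24.5 mm along z. Origin on its tilt axis, at (12, 30, 86) mm in the meter's frame. Its y is the tilt axis, level; its z is the outward normal of the sloped port face, leaning to the meter's front by 0.15 to 0.42 rad from vertical, differently each start; x runs up the slope. A friction lock (3 N m) keeps the tilt
- port (a point): centre of the port, in the plane of the flat top of the black square port collar (48 x 48 mm outside, 28 mm window), which stands 4.5 mm proud of the head's grey top. With the collar out it is 29 mm from the head's origin along the head's z; it sinks with the collar. Axes as the head's. The slide must lie flush on this collar
- plunger (a joint): travel of the red plunger into the head, along the head's -z; 0 = up, 0.010 m = at its stop. A return spring takes 3 N to start and 8 N at the stop, and lifts it again. While down, it draws a black dark-reference blade across the port window
- plunger_top (a point): centre of the flat top of the red plunger cap (24 mm across, 11 mm high), when up 53 mm along the head's z and 72 mm to the right (-y) of the head's origin, so 24 mm above the port's plane. Axes as the head's; it moves with the plunger
- white_slide: white reference slide: white tile 60 x 60 x 5 mm, aluminium backing (back face 8 mm above the underside), blue upright grip bar on it 36 mm long along x, 12 mm thick along y, top 34 mm above the underside (3 mm collar at its foot is for looks). Origin at the centre of the white underside, z up through the grip. 0.06 to 0.13 kg. Starts level, white face down, in its cradle
- black_slide: the black reference slide: same shape, black tile, orange grip bar; it starts in the other cradle and stays there
- cradle_a: grey cradle of the white slide, fixed to the worktop: a shallow tray 76 x 76 mm, 9 mm high, floor 4 mm thick, with 3 mm of play round the slide. Origin under its centre. It and the black slide's cradle may change places
- cradle_b: grey cradle of the black slide, same shape
- log_book: dark green log book, 109 x 153 x 10 mm, lying at the left; bystander, origin under its centre
- marker: blue marker pen, 136 mm long, lying at the left; bystander
- vial_blue: sample vial with a blue cap, 25 mm across, 60 mm high; bystander, at the left
- tin: aluminium sample tin, 64 mm across, 30 mm high; bystander, origin under its centre
- timer: white bench timer, 27 x 66 x 68 mm, standing at the right beyond the cradles; bystander, origin under its centre
- vial_red: sample vial with a red cap, 25 mm across, 60 mm high; bystander, at the right
- jar: white reagent jar, 56 mm across, 123 mm high; bystander, at the far right
- collar (a joint): travel of the sprung port collar into the head, along the head's -z; 0 = out, 0.004 m = fully in. It gives way at 2 N and takes 10 N to go fully in, then is rigid
- tilt_mark (a point): middle of the upper edge of the head's grey top, at (40, 0, 24.5) mm in the head's frame; it moves only if the tilt is shifted
Things that resemble listed ones, but are neither listed nor needed, are in the scene too. What is shaped like the white_slide but turquoise is not meant.

How it is judged:
On the way, in this order (a step that is already met when the one before it is completed fails the run):
1. the plunger is pushed down to its stop while the port is uncovered and the white slide is still in its cradle (value of joint plunger above 0.0085 m and z of white_slide in the frame of cradle_a below 0.01 m), for 0.3 s.
2. the plunger has sprung back and the white slide is lifted out of its cradle in the gripper (value of joint plunger below 0.0015 m and z of white_slide in the frame of cradle_a above 0.03 m and contact force between the fingers and white_slide above 1 N), for 0.1 s.
At the end, for the whole second after the job is handed in: the gripped white slide lies on the port collar: parallel within 0.04 rad, gap within 2 mm, centred within 8 mm, pressed with 1 to 25 N, still; plunger up, head not shifted (upper edge within 3 mm), black slide in its cradle (contact force between white_slide and head between 1 and 25 N and contact force between the fingers and white_slide above 1 N and angle between the z axis of white_slide and the z axis of head, either way round below 0.04 rad and z of white_slide in the frame of port between -0.002 and 0.002 m and angle between white_slide's own z axis and vertical below 0.8 rad and distance between white_slide and port below 0.008 m and linear speed of white_slide below 0.01 m/s and value of joint plunger below 0.0015 m and distance of tilt_mark from where it was at the start of the episode below 0.003 m and distance of black_slide from where it was at the start of the episode below 0.01 m); the arm keeps its last pose, push and grip.
It fails at once if the slide is rammed against the head (over 45 N) (contact force between white_slide and head above 45 N).
It fails at once if the black slide is taken from its cradle or shoved about (distance of black_slide from where it was at the start of the episode above 0.015 m).
It fails at once if the head's tilt is shifted (distance of tilt_mark from where it was at the start of the episode above 0.005 m).
It fails at once if a bystander is disturbed (distance of any of log_book, marker, vial_blue, tin, timer, vial_red, jar from where it was at the start of the episode above 0.02 m).
It also fails if it takes over 64 s, if anything falls off the work surface, if the arm or the gripper's body presses on something with over 40 N, if the wrist force passes 120 N, or if a joint passes its speed limit or range.

## Working session

There is one attempt and no reset: what is moved stays moved. The work goes in short steps, Python scripts to look and compute and a tool call to move; the robot and the scene stay as the last step left them, time stands still between calls to the robot, and variables do not carry over. Pictures are saved under pics/ and viewed, and the job is handed in when it is done.

Besides the shell and the picture viewer there is one more tool, called as name(argument=value, ...), one argument or row to a line, values as JSON. send_rows: Moves the arm, as the interface text tells. Its arguments: {"type":"object","properties":{"deltas":{"type":"array"},"force":{"type":"number"}},"required":["deltas"]}

```bash
ls -la; mkdir -p pics; cat > h.py <<'E'
import numpy as np,cv2
from rig import robot
def snap(n,f):
    im=robot.capture(n); cv2.imwrite(f'pics/{f}.png',im[:,:,::-1]); return im
E
python3 - <<'E'
from h import *
s=robot.observe(); print(s)
for n in('scene','top','wrist'):
    snap(n,n+'0'); print(n,robot.camera_model(n))
E
```

```text
total 12
drwxr-xr-x  3 agent agent 4096 Dec  6 14:50 .
drwxr-xr-x 23 root  root  4096 Dec  6 14:50 ..
drwxr-xr-x  2 agent agent 4096 Dec  6 14:50 pics
{'time_s': 0.0, 'q': array([-1.21998784,  0.46835999, -0.01159997,  1.60367922,  0.00597105,
        1.0714073 , -0.05628198]), 'joint_vel': array([-0.00046375, -0.00089824, -0.00081504,  0.00070506,  0.00180506,
       -0.0008144 ,  0.00030935]), 'joint_torque': array([-4.37412973e-05, -5.32376540e+01,  2.18652055e-02, -2.51303351e+01,
        1.15857800e-02,  7.91862840e-03,  8.38522425e-06]), 'ee_pos': array([0.24924339, 0.59967704, 0.23032646]), 'tcp_rot': array([-1.55042842,  0.309261  , -0.30885849]), 'contact_force': array([-0.18063588, -0.8265975 ,  0.26631323]), 'moment': array([-0.02637997,  0.02012802,  0.01860462]), 'opening': 0.996617473723211}
scene {'intrinsics': array([[412.00092354,   0.        , 249.96338685],
       [  0.        , 412.00092354, 195.39950112],
       [  0.        ,   0.        ,   1.        ]]), 'T': array([[ 0.49911121, -0.41371643,  0.76139788, -0.8664295 ],
       [-0.86622234, -0.21449438,  0.4512
[... 400 characters left out ...]
87 , -0.05504653,  0.03504195, -0.15415916],
       [ 0.00685747, -0.62249829, -0.78259112,  1.95339189],
       [ 0.        ,  0.        ,  0.        ,  1.        ]])}
wrist {'intrinsics': array([[277.05769402,   0.        , 254.03413866],
       [  0.        , 277.05769402, 189.09377734],
       [  0.        ,   0.        ,   1.        ]]), 'T_tool_cam': array([[ 5.21857419e-04,  9.64250601e-01,  2.64991523e-01,
        -6.72340312e-02],
       [-8.90359405e-04, -2.64991006e-01,  9.64250473e-01,
        -1.42111546e-01],
       [ 9.99999467e-01, -7.39138957e-04,  7.20242069e-04,
        -1.33763583e-04],
       [ 0.00000000e+00,  0.00000000e+00,  0.00000000e+00,
         1.00000000e+00]])}
```

View pics/scene0.png

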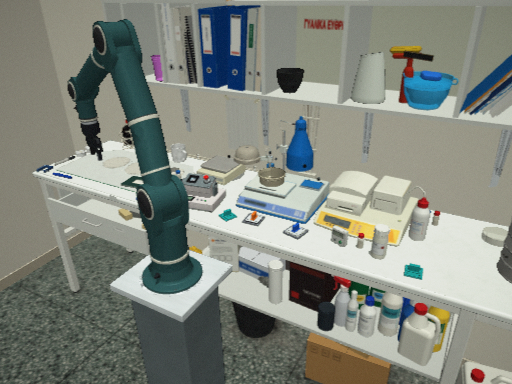

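View pics/top0.png

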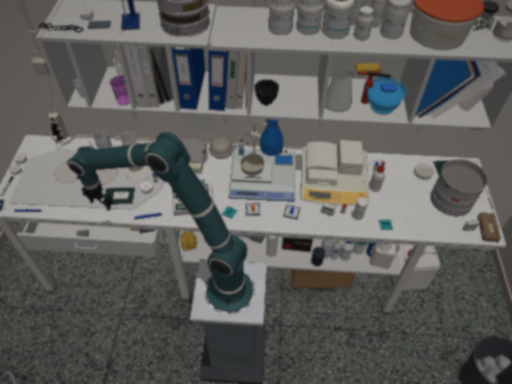

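View pics/wrist0.png

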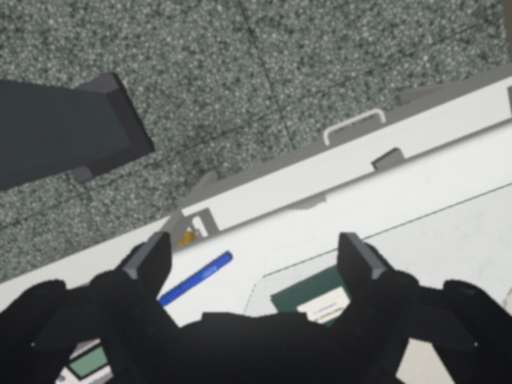

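```bash
cat >> h.py <<'E'
from scipy.spatial.transform import Rotation as Ro
def cam(n,s=None):
    m=robot.camera_model(n); K=m['intrinsics']
    if n=='wrist':
        s=s or robot.observe(); T=np.eye(4); T[:3,:3]=Ro.from_rotvec(s['tcp_rot']).as_matrix(); T[:3,3]=s['ee_pos']; return K,T@m['T_tool_cam']
    return K,m['T']
def ray(c,uv):
    K,T=c; d=T[:3,:3]@np.linalg.solve(K,[uv[0],uv[1],1.]); return T[:3,3],d/np.linalg.norm(d)
def onz(c,uv,z):
    o,d=ray(c,uv); return o+d*(z-o[2])/d[2]
def proj(c,p):
    K,T=c; q=K@(T[:3,:3].T@(np.asarray(p)-T[:3,3])); return q[:2]/q[2]
def tri(a,ua,b,ub):
    A=[];y=[]
    for c,u in((a,ua),(b,ub)):
        o,d=ray(c,u);P=np.eye(3)-np.outer(d,d);A.append(P);y.append(P@o)
    return np.linalg.lstsq(np.vstack(A),np.hstack(y),rcond=None)[0]
E
python3 - <<'E'
from h import *
print(Ro.from_rotvec(robot.observe()['tcp_rot']).as_matrix().round(3))
a=cv2.imread('pics/scene0.png')
cv2.imwrite('pics/s0c.png',cv2.resize(a[160:260,150:350],None,fx=4,fy=4,interpolation=2))
a=cv2.imread('pics/top0.png')
cv2.imwrite('pics/t0c.png',cv2.resize(a[140:240,160:320],None,fx=5,fy=5,interpolation=2))
S=cam('scene');T=cam('top')
for p in((225,213),(253,217),(297,230)): print(onz(S,p,.03))
for p in((230,211),(253,208),(292,211)): print(onz(T,p,.03))
E
```

```text
[[ 0.923 -0.     0.384]
 [-0.384 -0.001  0.923]
 [ 0.    -1.    -0.001]]
[0.40814272 0.03886769 0.03      ]
[ 0.43515936 -0.08541925  0.03      ]
[ 0.42869272 -0.29207135  0.03      ]
[0.41937821 0.03365493 0.03      ]
[ 0.44627951 -0.08075027  0.03      ]
[ 0.44123395 -0.27817222  0.03      ]
```

View pics/s0c.png

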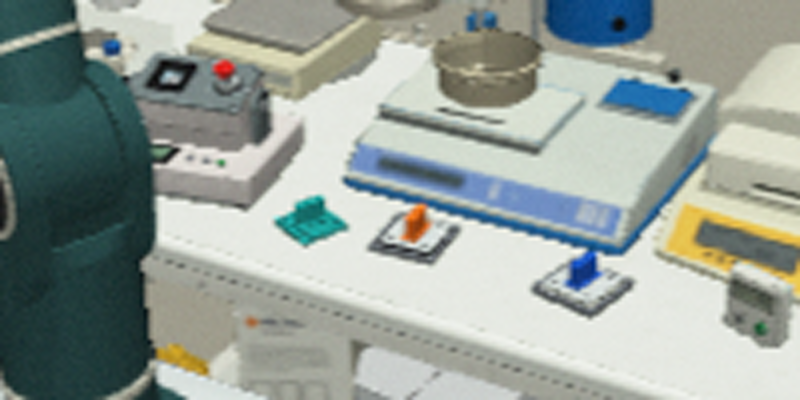

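View pics/t0c.png

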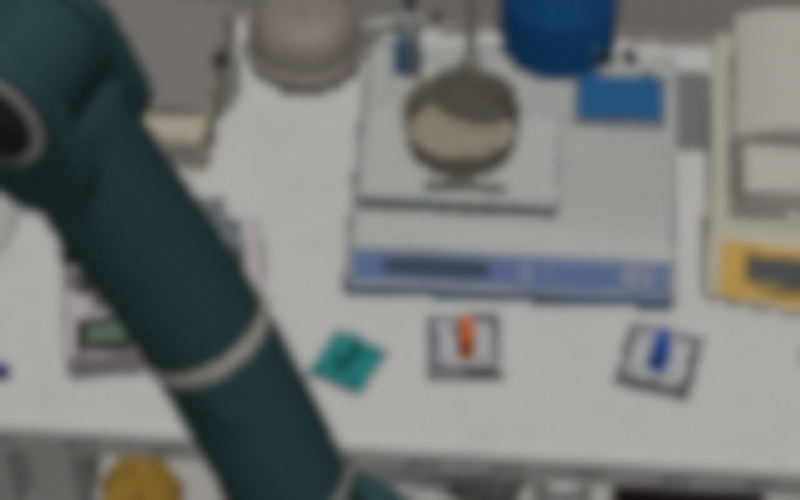

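send_rows(
  deltas=[
    {"dx":0.02,"dy":-0.05,"dz":0.03,"spin":3,"fingers":0},
    {"dx":0.19,"dy":-0.45,"dz":0.1,"spin":22.6,"fingers":0},
    {"dx":0.19,"dy":-0.45,"dz":0.1,"spin":22.6,"fingers":0},
    {"dx":0.19,"dy":-0.45,"dz":0.1,"spin":22.6,"fingers":0},
    {"dx":0.19,"dy":-0.45,"dz":0.1,"spin":22.6,"fingers":0},
    {"dx":0.19,"dy":-0.45,"dz":0.1,"spin":22.6,"fingers":0},
    {"dx":0.19,"dy":-0.45,"dz":0.1,"spin":22.6,"fingers":0},
    {"dx":0.19,"dy":-0.45,"dz":0.1,"spin":22.6,"fingers":0},
    {"dx":0.19,"dy":-0.45,"dz":0.1,"spin":22.6,"fingers":0},
    {"dx":0.19,"dy":-0.45,"dz":0.1,"spin":22.6,"fingers":0},
  ],
)

```text
time_s: 1.4
ee_pos: [0.4392, 0.1505, 0.3311]
tcp_rot: [-1.57, 0.0, 0.0]
contact_force: [0.1, 0.6, -0.1]
opening: 1.001
```

```bash
python3 - <<'E'
from h import *
s=robot.observe(); print(s['time_s'],s['ee_pos'],s['joint_vel'].round(3),s['q'].round(2)); print(Ro.from_rotvec(s['tcp_rot']).as_matrix().round(3))
im=snap('wrist','w1'); cv2.imwrite('pics/w1b.png',cv2.resize(im[:,:,::-1],(768,576)))
snap('scene','s1')
E
```

```text
1.4 [0.43916491 0.15046665 0.33113678] [-0.022  0.008 -0.027  0.002 -0.003  0.002  0.001] [-0.59  0.04  0.2   1.92 -0.01  1.18  1.18]
[[ 1. -0. -0.]
 [ 0.  0.  1.]
 [-0. -1.  0.]]
```

View pics/w1b.png

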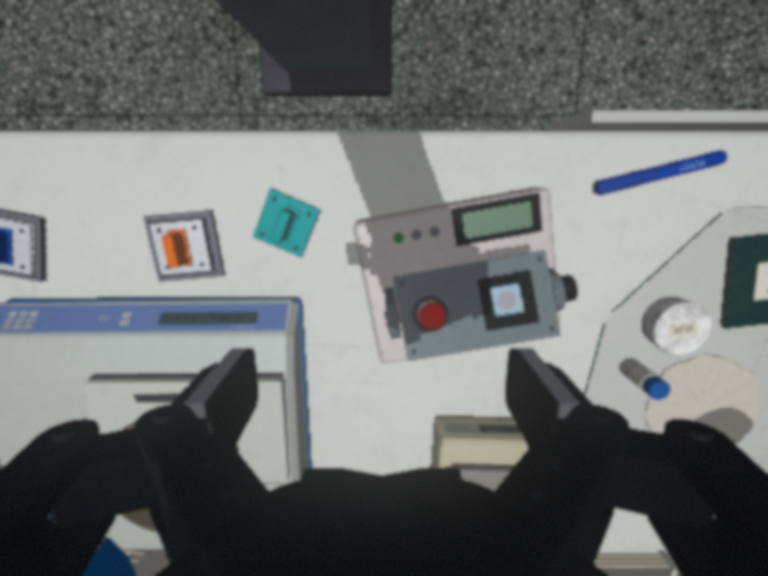

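View pics/s1.png

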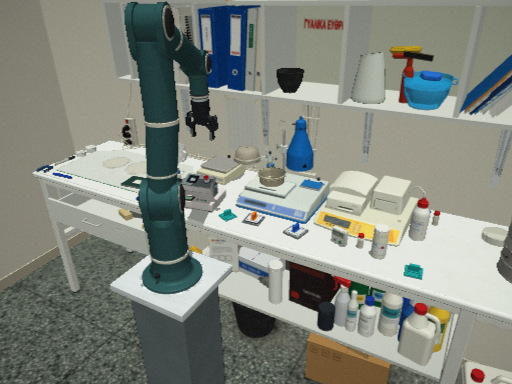

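```bash
python3 - <<'E'
from h import *
a=cv2.imread('pics/w1.png')
cv2.imwrite('pics/w1c.png',cv2.resize(a[120:246,230:392],None,fx=4.9,fy=4.7,interpolation=2)[:600,:800])
W=cam('wrist')
hsv=cv2.cvtColor(a,cv2.COLOR_BGR2HSV)
for nm,lo,hi in(('red',(0,140,60),(8,255,255)),('red2',(170,140,60),(180,255,255)),('blue',(105,150,60),(130,255,255)),('orange',(8,150,100),(20,255,255))):
    m=cv2.inRange(hsv,lo,hi); n,l,st,ce=cv2.connectedComponentsWithStats(m)
    for i in range(1,n):
        if st[i,4]>15: print(nm,st[i],ce[i].round(1),onz(W,ce[i],.137).round(3),onz(W,ce[i],.038).round(3))
E
```

```text
red [280 203  17  16 208] [288.  210.3] [0.492 0.196 0.137] [0.527 0.209 0.038]
blue [399 102  85  26 529] [439.3 114.5] [0.373 0.369 0.137] [0.373 0.433 0.038]
blue [  0 153   8  22 150] [  3.  163.5] [ 0.432 -0.156  0.137] [ 0.45  -0.246  0.038]
blue [431 253  15  12 128] [437.7 258.6] [0.561 0.4   0.137] [0.616 0.474 0.038]
blue [ 61 360  29  24 300] [ 74.6 373.6] [ 0.759 -0.123  0.137] [ 0.873 -0.204  0.038]
orange [109 154  18  24 208] [116.3 165.2] [ 0.434 -0.017  0.137] [ 0.452 -0.067  0.038]
```

View pics/w1c.png

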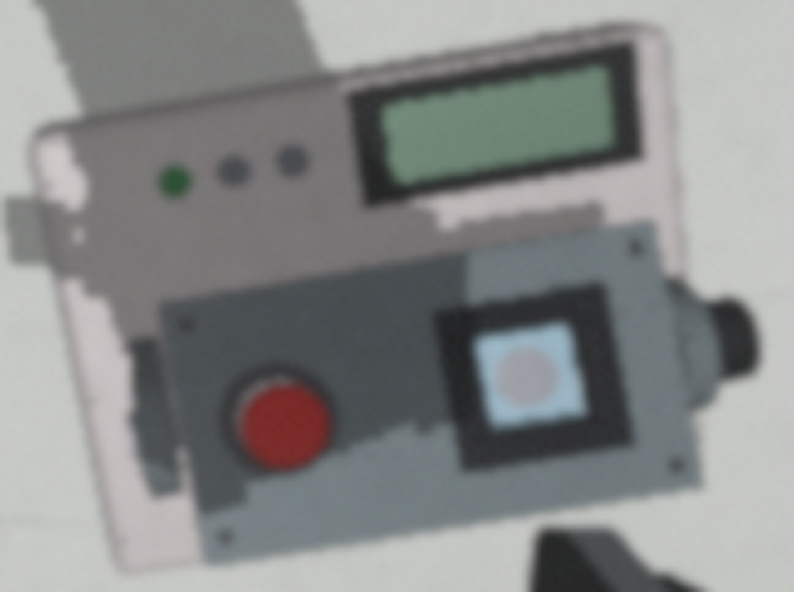

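send_rows(
  deltas=[
    {"dx":-0.03,"dy":0.14,"dz":-0.03,"spin":9,"fingers":0},
    {"dx":-0.03,"dy":0.14,"dz":-0.03,"spin":9,"fingers":0},
    {"dx":-0.03,"dy":0.14,"dz":-0.03,"spin":9,"fingers":0},
    {"dx":-0.03,"dy":0.14,"dz":-0.03,"spin":9,"fingers":0},
    {"dx":-0.03,"dy":0.14,"dz":-0.03,"spin":9,"fingers":0},
    {"dx":-0.03,"dy":0.14,"dz":-0.03,"spin":9,"fingers":0},
  ],
)

```text
time_s: 2.25
ee_pos: [0.4099, 0.2892, 0.3016]
tcp_rot: [-1.567, -0.123, 0.122]
contact_force: [0.1, 0.3, 0.4]
opening: 1.0
```

```bash
python3 - <<'E'
from h import *
import pickle
s=robot.observe(); print(s['time_s'],s['ee_pos'],np.abs(s['joint_vel']).max())
im=snap('wrist','w2'); pickle.dump(s,open('w2.pkl','wb'))
cv2.imwrite('pics/w2b.png',cv2.resize(im[:,:,::-1],(768,576)))
E
```

```text
2.25 [0.40994309 0.28924181 0.30163366] 0.0031493086130910466
```

View pics/w2b.png

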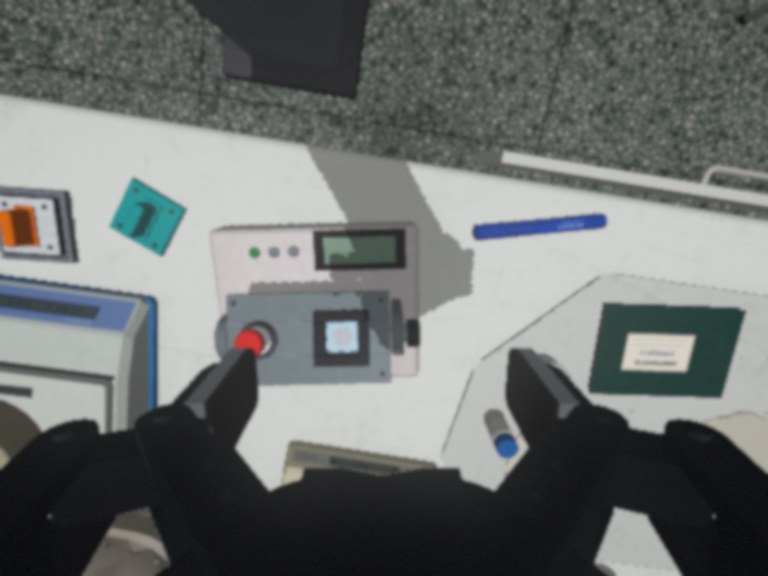

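send_rows(
  deltas=[
    {"dx":0.1,"dy":-0.12,"dz":-0.0,"spin":0,"fingers":0},
    {"dx":0.1,"dy":-0.12,"dz":0,"spin":0,"fingers":0},
    {"dx":0.1,"dy":-0.12,"dz":0,"spin":0,"fingers":0},
    {"dx":0.1,"dy":-0.12,"dz":0,"spin":0,"fingers":0},
    {"dx":0.1,"dy":-0.12,"dz":0,"spin":0,"fingers":0},
    {"dx":0.1,"dy":-0.12,"dz":0,"spin":0,"fingers":0},
  ],
)

```text
time_s: 3.05
ee_pos: [0.5087, 0.1714, 0.3014]
tcp_rot: [-1.567, -0.125, 0.125]
contact_force: [0.2, -0.3, 0.9]
opening: 0.998
```

```bash
python3 - <<'E'
from h import *
import pickle
s=robot.observe(); print(s['time_s'],s['ee_pos'],np.abs(s['joint_vel']).max())
im=snap('wrist','w3'); pickle.dump(s,open('w3.pkl','wb'))
cv2.imwrite('pics/w3b.png',cv2.resize(im[:,:,::-1],(768,576)))
E
```

```text
3.05 [0.50871927 0.17137424 0.30138689] 0.004612148101321228
```

View pics/w3b.png

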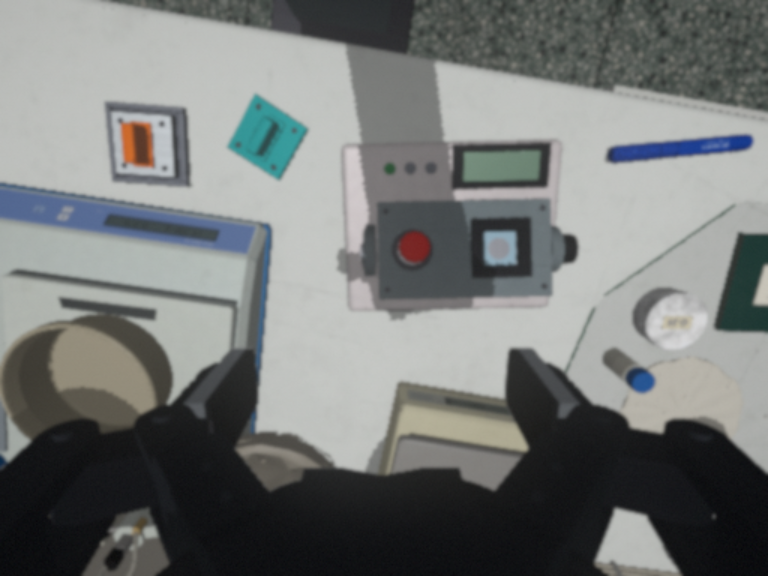

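```bash
python3 - <<'E'
from h import *
import pickle
reg={'w2':((300,200),(375,255)),'w3':((305,135),(365,190))}
reg={'w2':(203,203,252,250),'w3':(308,140,360,190)}
for n in('w2','w3'):
    a=cv2.imread(f'pics/{n}.png')
    x0,y0,x1,y1={'w2':(140,180,285,262),'w3':(235,125,390,205)}[n]
    cv2.imwrite(f'pics/{n}c.png',cv2.resize(a[y0:y1,x0:x1],None,fx=5,fy=5,interpolation=2))
    x0,y0,x1,y1=reg[n]
    g=cv2.resize(cv2.cvtColor(a,cv2.COLOR_BGR2GRAY)[y0:y1,x0:x1],None,fx=8,fy=8,interpolation=2)
    print(n,np.percentile(g,[2,10,25,50,75,95]))
    m=(g<(57)).astype(np.uint8)
    cs,_=cv2.findContours(m,cv2.RETR_EXTERNAL,cv2.CHAIN_APPROX_NONE)
    for c in sorted(cs,key=cv2.contourArea)[-2:]:
        h=cv2.convexHull(c); ap=cv2.approxPolyDP(h,12,True)
        print(cv2.contourArea(c)/64,((ap[:,0]+.5)/8-.5+[x0,y0]).round(1).tolist())
E
```

```text
w2 [ 58.  61.  66. 113. 133. 197.]
2.5078125 [[214.8, 214.2], [212.7, 215.2]]
23.234375 [[243.8, 206.6], [244.7, 212.9], [241.3, 213.9], [240.6, 208.2]]
w3 [ 38.  43.  46.  77. 114. 160.]
1458.828125 [[351.8, 145.8], [352.7, 182.3], [315.2, 184.3], [313.4, 166.1], [314.8, 146.6]]
```

View pics/w2c.png

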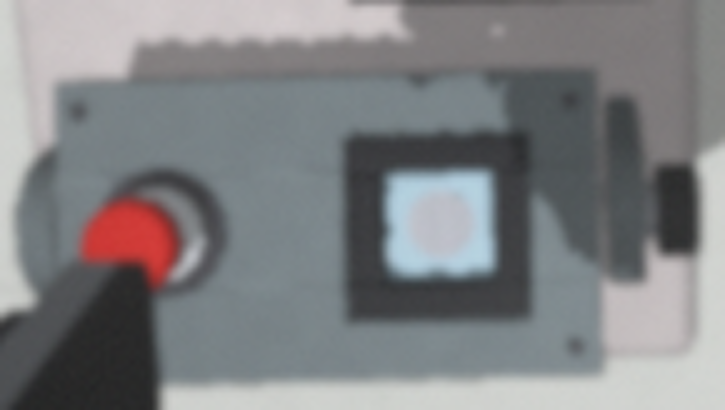

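View pics/w3c.png

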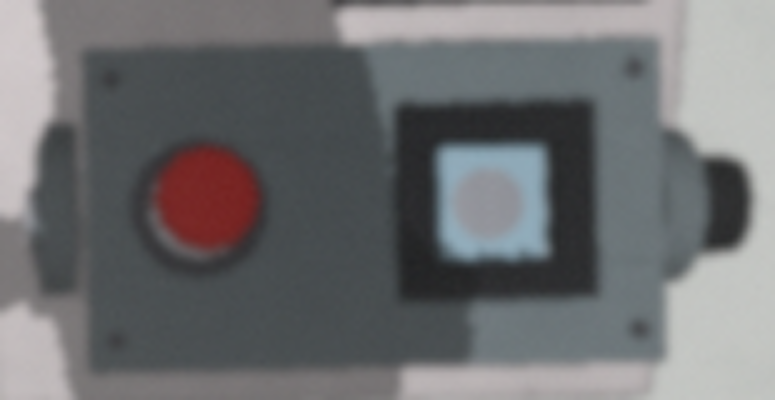

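```bash
python3 - <<'E'
from h import *
import pickle
W2=cam('wrist',pickle.load(open('w2.pkl','rb')));W3=cam('wrist',pickle.load(open('w3.pkl','rb')))
f=lambda L,o:(np.array(L,float)+.5)/5-.5+o
a=f([(346,136),(530,134),(530,320),(347,320),(57,82),(596,69),(605,373)],(140,180))
b=f([(397,104),(594,100),(598,294),(400,299),(83,50),(660,38),(665,362)],(235,125))
P=np.array([tri(W2,i,W3,j) for i,j in zip(a,b)])
print(P.round(4))
def an(v): return np.degrees(np.arctan2(-v[0],v[1])), 
c=P[:4]; print('centre',c.mean(0)); 
print('sides',[np.linalg.norm(c[i]-c[(i+1)%4]).round(4) for i in range(4)])
y=(c[1]-c[0]+c[2]-c[3]+P[5]-P[4]); x=(c[3]-c[0]+c[2]-c[1]+P[6]-P[5])
print('yaw deg',np.degrees(np.arctan2(-y[0],y[1])),'ylev',y[2]/np.linalg.norm(y),'yaw from x',np.degrees(np.arctan2(x[1],x[0])))
print('tilt coll',np.arctan2(x[2],np.hypot(*x[:2])), 'head edge only',[np.arctan2(v[2],np.hypot(*v[:2])) for v in (P[6]-P[5],c[3]-c[0],c[2]-c[1])], 'headlen',np.linalg.norm(P[6]-P[5]),np.linalg.norm(P[5]-P[4]))
E
```

```text
[[0.4685 0.2393 0.1039]
 [0.46   0.2862 0.1051]
 [0.5042 0.2931 0.1207]
 [0.5133 0.2469 0.1178]
 [0.4685 0.1617 0.0954]
 [0.4428 0.301  0.0971]
 [0.5189 0.3153 0.1163]]
centre [0.48650481 0.26637478 0.11188757]
sides [np.float64(0.0476), np.float64(0.0474), np.float64(0.0472), np.float64(0.0475)]
yaw deg 10.526714603137117 ylev 0.02444495396534043 yaw from x 9.894796286698481
tilt coll 0.28361692904440294 head edge only [np.float64(0.24378235021022202), np.float64(0.298543735891122), np.float64(0.3356409008147364)] headlen 0.07974035257170232 0.14164210409436265
```

```bash
python3 - <<'E'
from h import *
import pickle
f=lambda L,o,k=(5,5):(np.array(L,float)+.5)/k-.5+o
W2=cam('wrist',pickle.load(open('w2.pkl','rb')));W3=cam('wrist',pickle.load(open('w3.pkl','rb')))
obj=np.array([(-24,-24,29),(-24,24,29),(24,24,29),(24,-24,29),(-40,-100,24.5),(-40,42,24.5),(40,42,24.5),(40,-100,24.5)],float)/1000
v={'w2':(W2,obj[:7],f([(346,136),(530,134),(530,320),(347,320),(57,82),(596,69),(605,373)],(140,180))),
'w3':(W3,obj,f([(397,104),(594,100),(598,294),(400,299),(83,50),(660,38),(665,362),(92,372)],(235,125)))}
for n,(c,o,u) in v.items():
    ok,r,t=cv2.solvePnP(o,u,c[0],None); 
    rp=cv2.projectPoints(o,r,t,c[0],None)[0][:,0]
    R=c[1][:3,:3]@cv2.Rodrigues(r)[0]; p=c[1][:3,:3]@t[:,0]+c[1][:3,3]
    print(n,'rms',np.sqrt(((rp-u)**2).sum(1).mean()).round(2),'origin',p.round(4),'port',(p+R@[0,0,.029]).round(4),'z',R[:,2].round(3),'tilt',np.arccos(R[2,2]).round(3),'yaw',np.degrees(np.arctan2(-R[0,1],R[1,1])).round(2),'ylevel',R[2,1].round(3), 'pl',(p+R@[0,-.072,.053]).round(4))
# red cap centre w3
a=cv2.imread('pics/w3.png');m=cv2.inRange(cv2.cvtColor(a,cv2.COLOR_BGR2HSV),(0,140,60),(8,255,255));n,l,st,ce=cv2.connectedComponentsWithStats(m);i=1+st[1:,4].argmax();print(st[i],ce[i],onz(W3,ce[i],.137))
for n,(c,o,u) in v.items(): print(n, [onz(c,uv,0.1138).round(4) for uv in [u[:4].mean(0)]])
E
```

```text
w2 rms 0.41 origin [0.4953 0.2679 0.0813] port [0.4878 0.2665 0.1093] z [-0.26  -0.047  0.964] tilt 0.268 yaw 10.14 ylevel 0.0 pl [0.4942 0.1945 0.1324]
w3 rms 0.32 origin [0.4946 0.2687 0.0817] port [0.487  0.2671 0.1096] z [-0.263 -0.055  0.963] tilt 0.273 yaw 10.4 ylevel 0.007 pl [0.4937 0.1949 0.1322]
[267 155  19  19 286] [276.17832168 163.97552448] [0.49284071 0.19422142 0.137     ]
w2 [array([0.4859, 0.2666, 0.1138])]
w3 [array([0.4862, 0.2657, 0.1138])]
```

send_rows(
  deltas=[
    {"dx":-0.021,"dy":0.022,"dz":-0.04,"spin":1,"fingers":1},
    {"dx":-0.021,"dy":0.022,"dz":-0.1,"spin":1,"fingers":1},
    {"dx":-0.021,"dy":0.022,"dz":-0.135,"spin":1,"fingers":1},
    {"dx":-0.021,"dy":0.022,"dz":-0.135,"spin":1,"fingers":1},
    {"dx":-0.021,"dy":0.022,"dz":-0.135,"spin":1,"fingers":1},
    {"dx":-0.021,"dy":0.022,"dz":-0.135,"spin":1,"fingers":1},
  ],
)

```text
time_s: 3.85
ee_pos: [0.4896, 0.1929, 0.1682]
tcp_rot: [-1.565, -0.14, 0.135]
contact_force: [0.3, -0.3, -0.7]
opening: 0.001
```

```bash
python3 - <<'E'
from h import *
s=robot.observe(); print(s['time_s'],s['ee_pos'],s['contact_force'],s['opening'])
im=snap('wrist','w4');cv2.imwrite('pics/w4b.png',cv2.resize(im[:,:,::-1],(768,576)))
a=snap('scene','s4')[:,:,::-1];cv2.imwrite('pics/s4c.png',cv2.resize(a[130:230,150:280],None,fx=5,fy=5,interpolation=2))
E
```

```text
3.85 [0.48962521 0.19288623 0.16822373] [ 0.26304083 -0.30964958 -0.71957619] 0.0014017668539507663
```

View pics/w4b.png

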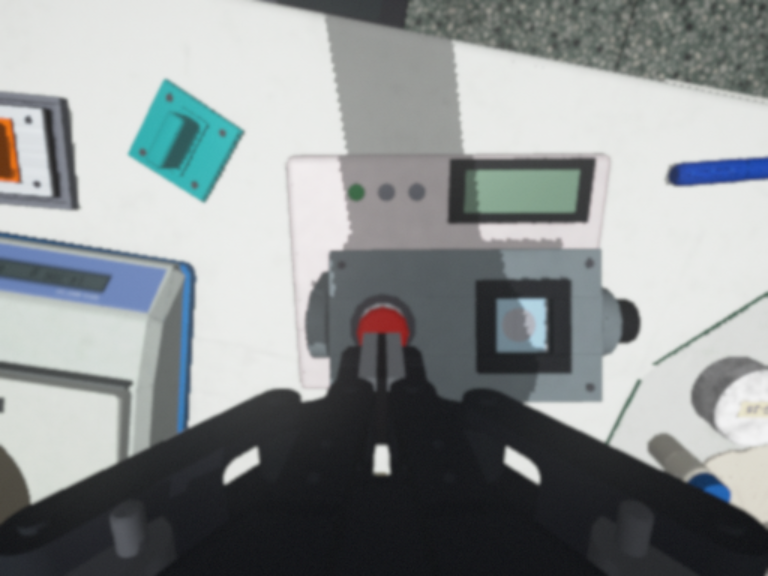

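View pics/s4c.png

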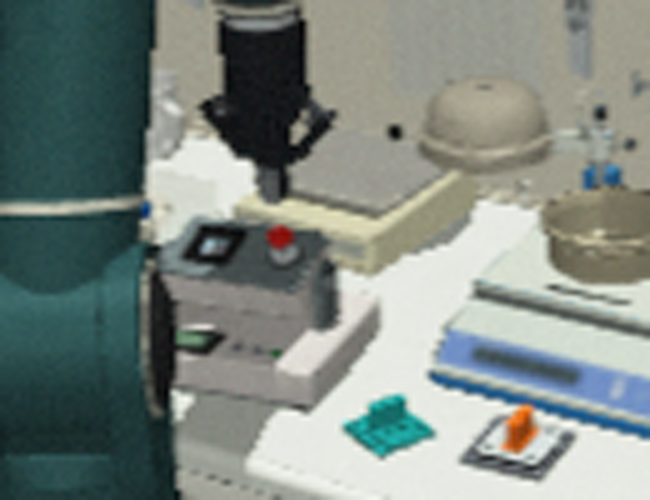

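send_rows(
  deltas=[
    {"dx":-0.001,"dy":0.0,"dz":-0.014,"spin":0,"fingers":1},
    {"dx":-0.001,"dy":0.0,"dz":-0.022,"spin":0,"fingers":1},
    {"dx":-0.001,"dy":0.0,"dz":-0.026,"spin":0,"fingers":1},
    {"dx":-0.001,"dy":0.0,"dz":-0.028,"spin":0,"fingers":1},
  ],
)

```text
time_s: 4.45
ee_pos: [0.4873, 0.1921, 0.1378]
tcp_rot: [-1.567, -0.137, 0.138]
contact_force: [0.1, -0.5, 1.3]
opening: 0.002
```

send_rows(
  deltas=[
    {"dx":0.0005,"dy":0.0,"dz":-0.002,"spin":0,"fingers":1},
    {"dx":0.001,"dy":0.0,"dz":-0.004,"spin":0,"fingers":1},
  ],
)

```text
time_s: 4.7
ee_pos: [0.4883, 0.1923, 0.1345]
tcp_rot: [-1.566, -0.137, 0.138]
contact_force: [-1.9, 0.3, 3.8]
opening: -0.004
```

send_rows(
  deltas=[
    {"dx":0.0005,"dy":0.0,"dz":-0.002,"spin":0,"fingers":1},
    {"dx":0.001,"dy":0.0,"dz":-0.004,"spin":0,"fingers":1},
    {"dx":0.0015,"dy":0.0,"dz":-0.006,"spin":0,"fingers":1},
  ],
)

```text
time_s: 5.08
ee_pos: [0.4899, 0.1926, 0.1286]
tcp_rot: [-1.566, -0.138, 0.138]
contact_force: [-3.0, 0.4, 7.3]
opening: 0.001
```

send_rows(
  deltas=[
    {"dx":0.0003,"dy":0.0,"dz":-0.001,"spin":0,"fingers":1},
    {"dx":0.0006,"dy":0.0,"dz":-0.002,"spin":0,"fingers":1},
    {"dx":0.0009,"dy":0.0,"dz":-0.003,"spin":0,"fingers":1},
  ],
)

```text
time_s: 5.45
ee_pos: [0.4904, 0.1927, 0.1272]
tcp_rot: [-1.566, -0.137, 0.139]
contact_force: [-11.2, -3.0, 27.7]
opening: 0.004
```

send_rows(
  deltas=[
    {"dx":0,"dy":0,"dz":0.0005,"spin":0,"fingers":1},
    {"dx":0,"dy":0,"dz":0.0005,"spin":0,"fingers":1},
    {"dx":0,"dy":0,"dz":0.0005,"spin":0,"fingers":1},
    {"dx":0,"dy":0,"dz":0.0005,"spin":0,"fingers":1},
    {"dx":0,"dy":0,"dz":0.0005,"spin":0,"fingers":1},
  ],
)

```text
time_s: 6.08
ee_pos: [0.4903, 0.1927, 0.1274]
tcp_rot: [-1.566, -0.137, 0.138]
contact_force: [-8.6, -1.7, 17.5]
opening: 0.003
```

```bash
python3 - <<'E'
from h import *
s=robot.observe(); print(s['time_s'],s['ee_pos'],s['contact_force'],s['opening'])
im=snap('wrist','w5');cv2.imwrite('pics/w5b.png',cv2.resize(im[100:300,200:420,::-1],None,fx=3.6,fy=2.9))
E
```

```text
6.075 [0.49033938 0.19265102 0.12740262] [-8.64424015 -1.6897093  17.52330689] 0.0028526000321484777
```

View pics/w5b.png

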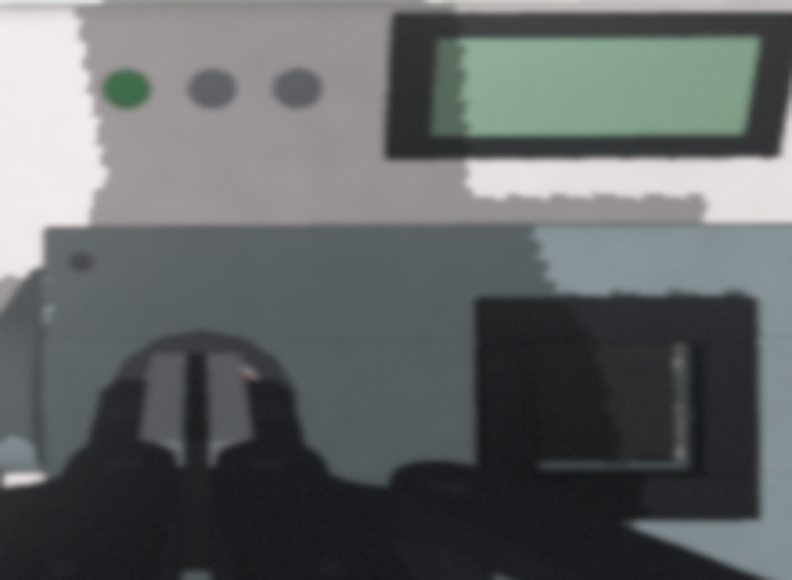

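send_rows(
  deltas=[
    {"dx":-0.003,"dy":0,"dz":0.02,"spin":0,"fingers":1},
    {"dx":-0.003,"dy":0,"dz":0.06,"spin":0,"fingers":1},
    {"dx":-0.05,"dy":-0.1,"dz":0.12,"spin":-10,"fingers":0},
    {"dx":-0.07,"dy":-0.48,"dz":0.12,"spin":-22,"fingers":0},
    {"dx":-0.07,"dy":-0.48,"dz":0.12,"spin":-22,"fingers":0},
    {"dx":-0.07,"dy":-0.48,"dz":0.12,"spin":-22,"fingers":0},
    {"dx":-0.07,"dy":-0.48,"dz":0.12,"spin":-22,"fingers":0},
    {"dx":-0.07,"dy":-0.48,"dz":0.12,"spin":-22,"fingers":0},
    {"dx":-0.07,"dy":-0.48,"dz":0.12,"spin":-22,"fingers":0},
    {"dx":-0.07,"dy":-0.48,"dz":0.12,"spin":-22,"fingers":0},
  ],
)

```text
time_s: 7.38
ee_pos: [0.4207, -0.2902, 0.2461]
tcp_rot: [-1.566, 0.163, -0.166]
contact_force: [0.7, 0.8, -0.8]
opening: 1.001
```

send_rows(
  deltas=[
    {"dx":0,"dy":0,"dz":0,"spin":0,"fingers":0},
    {"dx":0,"dy":0,"dz":0,"spin":0,"fingers":0},
    {"dx":0,"dy":0,"dz":0,"spin":0,"fingers":0},
  ],
)

```text
time_s: 7.75
ee_pos: [0.4214, -0.2862, 0.2455]
tcp_rot: [-1.564, 0.162, -0.162]
contact_force: [0.2, 0.4, -0.3]
opening: 1.0
```

```bash
python3 - <<'E'
from h import *
import pickle
s=robot.observe(); print(s['time_s'],s['ee_pos'],s['tcp_rot'],s['contact_force'],np.abs(s['joint_vel']).max())
im=snap('wrist','w6');pickle.dump(s,open('w6.pkl','wb'));cv2.imwrite('pics/w6b.png',cv2.resize(im[:,:,::-1],(768,576)))
snap('scene','s6')
E
```

```text
7.75 [ 0.42135972 -0.28616706  0.24547338] [-1.56402226  0.16202329 -0.16171955] [ 0.23065965  0.37208751 -0.34843094] 0.005988852796585046
```

View pics/w6b.png

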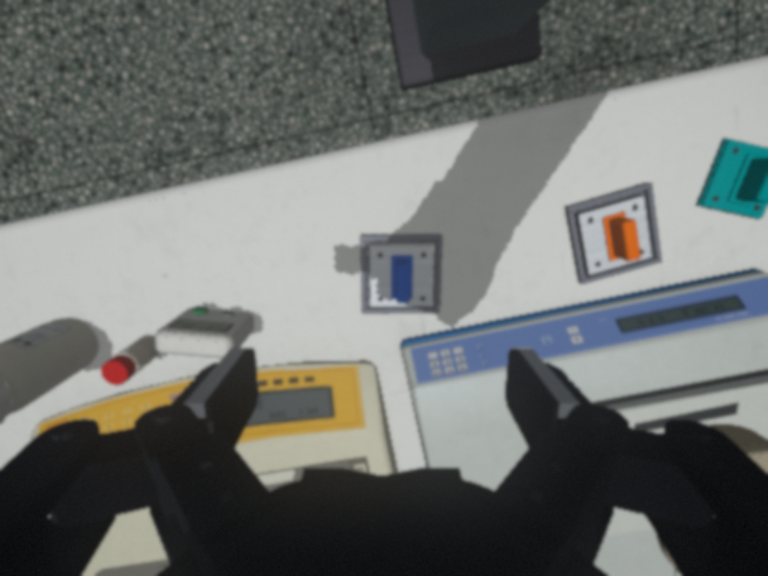

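View pics/s6.png

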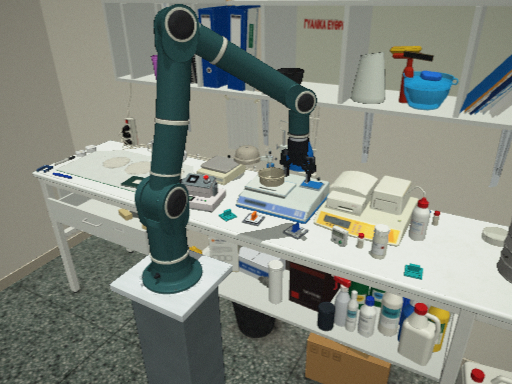

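```bash
python3 - <<'E'
from h import *
import pickle
a=cv2.imread('pics/w6.png');W=cam('wrist',pickle.load(open('w6.pkl','rb')))
x0,y0,x1,y1=225,145,310,220
cv2.imwrite('pics/w6c.png',cv2.resize(a[y0:y1,x0:x1],None,fx=8,fy=8,interpolation=2))
hsv=cv2.cvtColor(a,cv2.COLOR_BGR2HSV);m=cv2.inRange(hsv,(105,130,40),(130,255,255))
m[:y0]=0;m[y1:]=0;m[:,:x0]=0;m[:,x1:]=0
cs,_=cv2.findContours(m,0,1);c=max(cs,key=cv2.contourArea);print(cv2.minAreaRect(c),cv2.boundingRect(c))
print(np.degrees(np.arctan2(*[-1,1]))if 0 else '')
f=lambda p:(np.array(p)/1.5)
C=[onz(W,f(p),.009) for p in((361,235),(441,236),(441,312),(362,311))]
C=np.array(C);print(C.round(4),C.mean(0).round(4)); 
for i,j in((0,1),(3,2)): v=C[j]-C[i];print('yaw',np.degrees(np.arctan2(-v[0],v[1])),np.linalg.norm(v))
for i,j in((0,3),(1,2)): v=C[j]-C[i];print('yaw',np.degrees(np.arctan2(v[1],v[0])),np.linalg.norm(v))
E
```

```text
((267.5, 185.5), (29.0, 11.0), 90.0) (262, 171, 12, 30)

[[ 0.4085 -0.3018  0.009 ]
 [ 0.4244 -0.2303  0.009 ]
 [ 0.497  -0.2427  0.009 ]
 [ 0.4804 -0.3169  0.009 ]] [ 0.4526 -0.2729  0.009 ]
yaw -12.576981850759802 0.07327870959490883
yaw -12.640788084267408 0.07606938931828143
yaw -11.82550335922957 0.0734653904055132
yaw -9.654763372911873 0.07363954088659531
```

View pics/w6c.png

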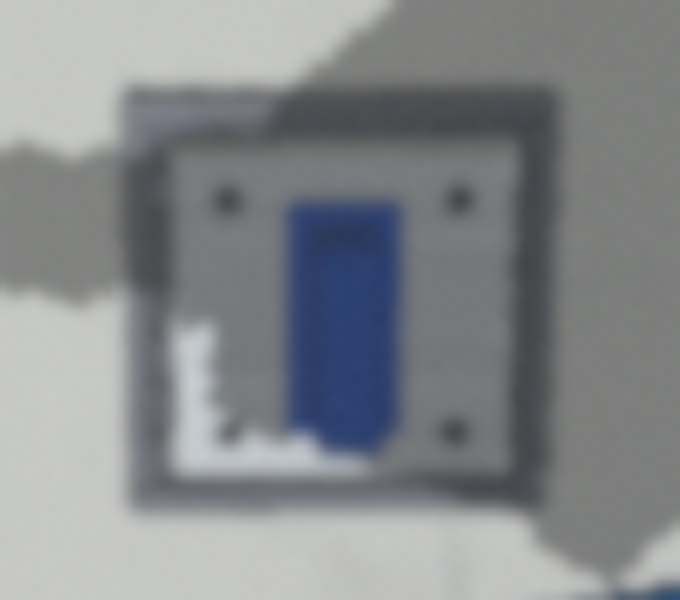

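```bash
python3 - <<'E'
from h import *
import pickle
W=cam('wrist',pickle.load(open('w6.pkl','rb')))
f=lambda u,v:np.array([(u+.5)/8-.5+225,(v+.5)/8-.5+145])
print(onz(W,f(342,315),.012),onz(W,f(362,352),.038))
L=[onz(W,f(*p),.012) for p in((228,200),(458,200),(228,430),(455,430))]
for i,j in((0,1),(2,3)): v=L[j]-L[i];print('yaw',np.degrees(np.arctan2(-v[0],v[1])))
for i,j in((0,2),(1,3)): v=L[j]-L[i];print('yaw',np.degrees(np.arctan2(v[1],v[0])))
E
```

```text
[ 0.4531316 -0.2734836  0.012    ] [ 0.45317283 -0.27142517  0.038     ]
yaw -11.861528647851081
yaw -11.871443639932409
yaw -11.89677831710821
yaw -11.056343068390218
```

send_rows(
  deltas=[
    {"dx":0.0316,"dy":0.0137,"dz":-0.06,"spin":0,"fingers":0},
    {"dx":0.0316,"dy":0.0137,"dz":-0.12,"spin":0,"fingers":0},
    {"dx":0.0316,"dy":0.0137,"dz":-0.175,"spin":0,"fingers":0},
    {"dx":0.0316,"dy":0.0137,"dz":-0.185,"spin":0,"fingers":0.3},
    {"dx":0.0316,"dy":0.0137,"dz":-0.185,"spin":0,"fingers":0.3},
  ],
  force=20,
)

```text
time_s: 8.48
ee_pos: [0.453, -0.2742, 0.0616]
tcp_rot: [-1.565, 0.163, -0.164]
contact_force: [0.2, -0.1, -0.3]
opening: 0.699
```

```bash
python3 - <<'E'
from h import *
s=robot.observe(); print(s['time_s'],s['ee_pos'],s['contact_force'],s['opening'])
im=snap('wrist','w7');cv2.imwrite('pics/w7b.png',cv2.resize(im[:,:,::-1],(768,576)))
E
```

```text
8.475 [ 0.452981   -0.27421782  0.06156166] [ 0.21948604 -0.13094637 -0.26160205] 0.6991654674250382
```

View pics/w7b.png

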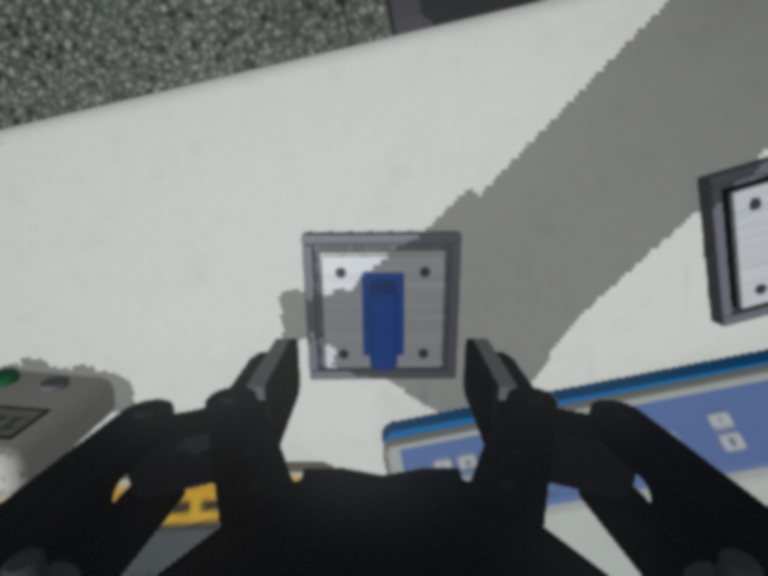

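send_rows(
  deltas=[
    {"dx":0,"dy":0.001,"dz":-0.025,"spin":0,"fingers":0.4},
    {"dx":0,"dy":0.001,"dz":-0.038,"spin":0,"fingers":0.5},
    {"dx":0,"dy":0.001,"dz":-0.043,"spin":0,"fingers":0.5},
    {"dx":0,"dy":0.001,"dz":-0.043,"spin":0,"fingers":0.5},
  ],
)

```text
time_s: 9.02
ee_pos: [0.4528, -0.2734, 0.0184]
tcp_rot: [-1.565, 0.163, -0.165]
contact_force: [0.1, 0.4, -0.5]
opening: 0.5
```

```bash
python3 - <<'E'
from h import *
import pickle
s=robot.observe(); print(s['time_s'],s['ee_pos'],s['contact_force'],s['opening'])
im=snap('wrist','w8');cv2.imwrite('pics/w8b.png',cv2.resize(im[:,:,::-1],(768,576)));pickle.dump(s,open('w8.pkl','wb'))
E
```

```text
9.025 [ 0.45282817 -0.27337976  0.01840901] [ 0.06457021  0.44656694 -0.45290441] 0.49970695958243777
```

View pics/w8b.png

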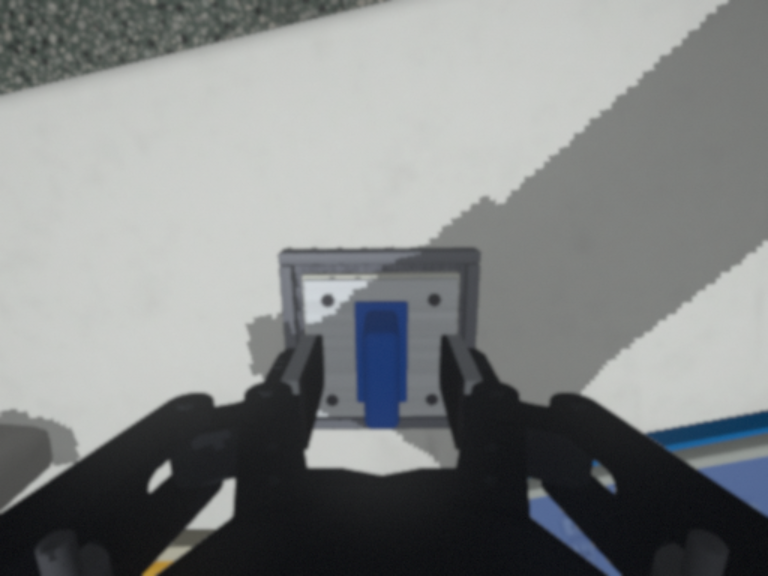

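send_rows(
  deltas=[
    {"dx":0,"dy":0,"dz":0,"spin":0,"fingers":1},
    {"dx":0,"dy":0,"dz":0,"spin":0,"fingers":1},
    {"dx":0,"dy":0,"dz":0,"spin":0,"fingers":1},
    {"dx":0,"dy":0,"dz":0,"spin":0,"fingers":1},
    {"dx":0,"dy":0,"dz":0,"spin":0,"fingers":1},
    {"dx":0,"dy":0,"dz":0,"spin":0,"fingers":1},
  ],
  force=25,
)

```text
time_s: 9.82
ee_pos: [0.4528, -0.2733, 0.0183]
tcp_rot: [-1.565, 0.163, -0.165]
contact_force: [0.2, 0.6, 5.5]
opening: 0.135
```

```bash
python3 - <<'E'
from h import *
import pickle
s=robot.observe(); print(s['time_s'],s['ee_pos'],s['contact_force'],s['opening'])
im=snap('wrist','w9');cv2.imwrite('pics/w9b.png',cv2.resize(im[:,:,::-1],(768,576)));pickle.dump(s,open('w9.pkl','wb'))
E
```

```text
9.825 [ 0.45282339 -0.27325915  0.0182892 ] [0.15078191 0.64243089 5.51167365] 0.134955764258517
```

View pics/w9b.png

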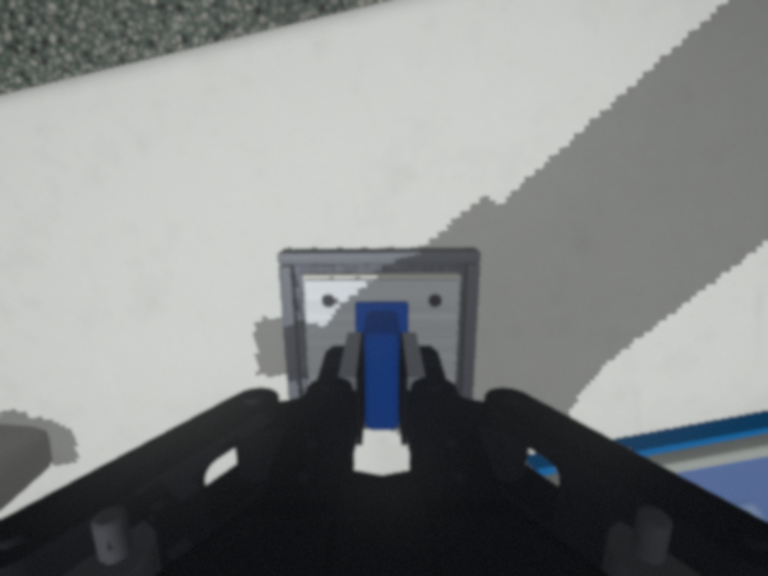

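send_rows(
  deltas=[
    {"dx":0,"dy":0,"dz":0.01,"spin":0,"fingers":1},
    {"dx":0,"dy":0,"dz":0.03,"spin":0,"fingers":1},
    {"dx":0,"dy":0,"dz":0.06,"spin":0,"fingers":1},
    {"dx":0,"dy":0,"dz":0.09,"spin":0,"fingers":1},
    {"dx":0,"dy":0,"dz":0.12,"spin":0,"fingers":1},
    {"dx":0,"dy":0,"dz":0.12,"spin":0,"fingers":1},
    {"dx":0,"dy":0,"dz":0.12,"spin":0,"fingers":1},
  ],
)

```text
time_s: 10.75
ee_pos: [0.4519, -0.2725, 0.1372]
tcp_rot: [-1.564, 0.165, -0.163]
contact_force: [-0.3, -0.3, -1.6]
opening: 0.137
```

```bash
python3 - <<'E'
from h import *
import pickle
s=robot.observe(); print(s['time_s'],s['ee_pos'],s['contact_force'],s['opening'])
im=snap('wrist','w10');cv2.imwrite('pics/w10b.png',cv2.resize(im[:,:,::-1],(768,576)));pickle.dump(s,open('w10.pkl','wb'))
snap('scene','s10')
E
```

```text
10.75 [ 0.45194393 -0.27251589  0.13724142] [-0.27806849 -0.30821992 -1.62186383] 0.13677106026050034
```

View pics/w10b.png

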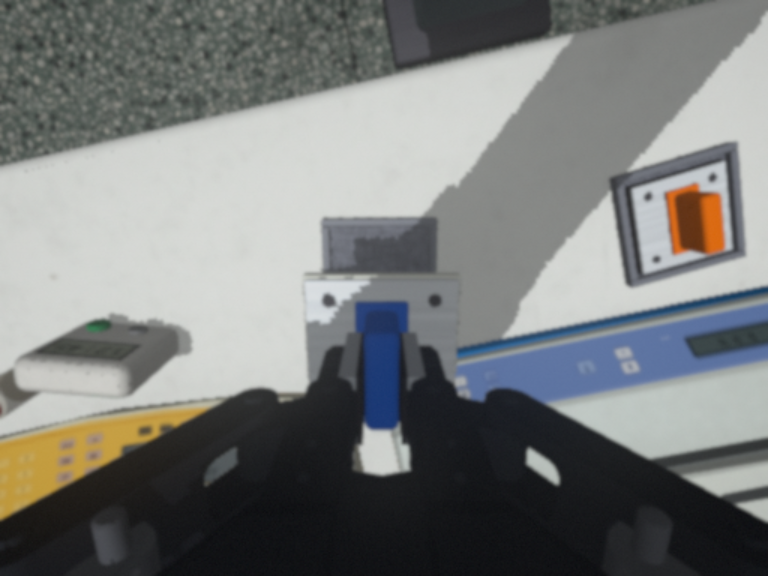

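View pics/s10.png

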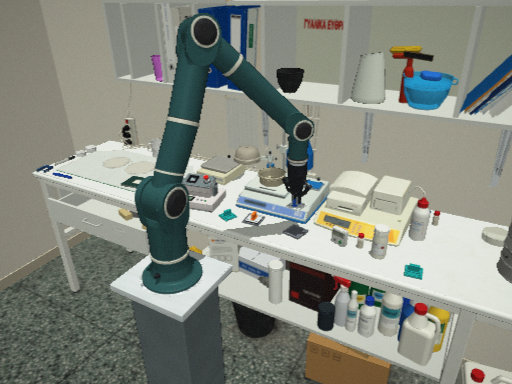

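```bash
python3 - <<'E'
from h import *
import pickle
s=pickle.load(open('w10.pkl','rb'));W=cam('wrist',s);R=Ro.from_rotvec(s['tcp_rot']).as_matrix()
for p in((305,276),(460,275),(328,300),(435,300)):
    q=onz(W,np.array(p)/1.5,s['ee_pos'][2]-.0063); print((R.T@(q-s['ee_pos'])).round(4))
E
```

```text
[-0.0294  0.0063 -0.028 ]
[-0.0297  0.0063  0.0291]
[-0.0201  0.0063 -0.0199]
[-0.0201  0.0063  0.0202]
```

send_rows(
  deltas=[
    {"dx":0,"dy":0.01,"dz":0.06,"spin":0,"fingers":1},
    {"dx":-0.01,"dy":0.06,"dz":0.11,"spin":5,"fingers":1},
    {"dx":0.026,"dy":0.54,"dz":0.11,"spin":22,"fingers":1},
    {"dx":0.026,"dy":0.54,"dz":0.11,"spin":22,"fingers":1},
    {"dx":0.026,"dy":0.54,"dz":0.11,"spin":22,"fingers":1},
    {"dx":0.026,"dy":0.54,"dz":0.11,"spin":22,"fingers":1},
    {"dx":0.026,"dy":0.54,"dz":0.11,"spin":22,"fingers":1},
    {"dx":0.026,"dy":0.54,"dz":0.11,"spin":22,"fingers":1},
    {"dx":0.026,"dy":0.54,"dz":0.11,"spin":22,"fingers":1},
    {"dx":0.026,"dy":0.54,"dz":0.11,"spin":22,"fingers":1},
  ],
)

```text
time_s: 12.1
ee_pos: [0.4776, 0.2694, 0.2465]
tcp_rot: [-1.567, -0.137, 0.14]
contact_force: [0.5, -0.5, -0.6]
opening: 0.132
```

send_rows(
  deltas=[
    {"dx":0,"dy":0,"dz":-0.03,"spin":0,"fingers":1},
    {"dx":0,"dy":0,"dz":-0.05,"spin":0,"fingers":1},
    {"dx":0,"dy":0,"dz":-0.05,"spin":0,"fingers":1},
    {"dx":0,"dy":0,"dz":-0.05,"spin":0,"fingers":1},
  ],
)

```text
time_s: 12.6
ee_pos: [0.4788, 0.2668, 0.198]
tcp_rot: [-1.566, -0.137, 0.137]
contact_force: [0.1, -0.2, -0.5]
opening: 0.134
```

```bash
python3 - <<'E'
from h import *
import pickle
s=robot.observe(); print(s['time_s'],s['ee_pos'],s['tcp_rot'],s['contact_force'],s['opening'])
im=snap('wrist','w11');cv2.imwrite('pics/w11b.png',cv2.resize(im[:,:,::-1],(768,576)));pickle.dump(s,open('w11.pkl','wb'))
a=snap('scene','s11')[:,:,::-1];cv2.imwrite('pics/s11c.png',cv2.resize(a[130:230,150:280],None,fx=5,fy=5,interpolation=2))
E
```

```text
12.6 [0.47875278 0.26684126 0.19796354] [-1.56645245 -0.13721462  0.13709781] [ 0.09211156 -0.21398708 -0.51603759] 0.13355619382569528
```

View pics/w11b.png

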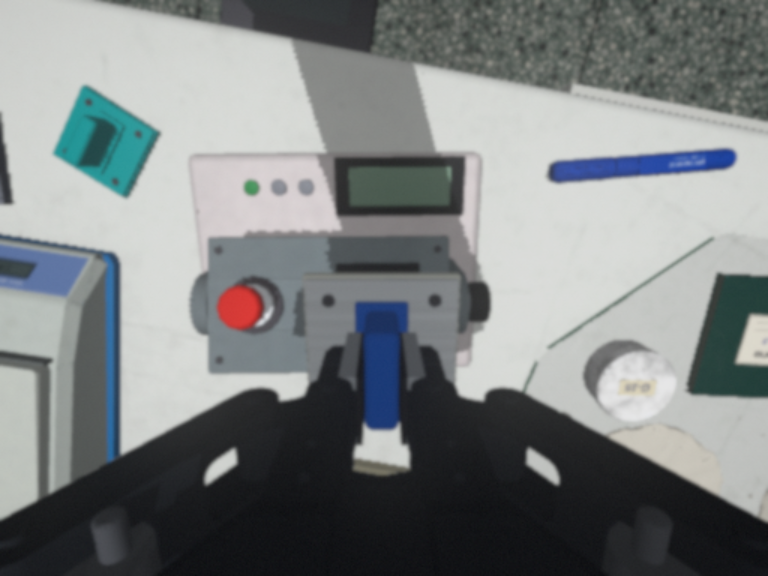

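View pics/s11c.png

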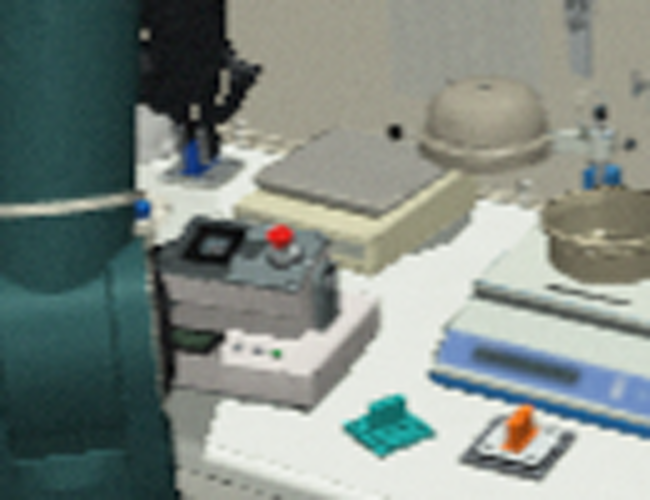

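send_rows(
  deltas=[
    {"dx":0.0066,"dy":-0.0006,"dz":-0.03,"spin":0,"fingers":1},
    {"dx":0.0066,"dy":-0.0006,"dz":-0.05,"spin":0,"fingers":1},
    {"dx":0.0066,"dy":-0.0006,"dz":-0.055,"spin":0,"fingers":1},
    {"dx":0.0066,"dy":-0.0006,"dz":-0.055,"spin":0,"fingers":1},
  ],
  force=20,
)

```text
time_s: 13.2
ee_pos: [0.4854, 0.2665, 0.1434]
tcp_rot: [-1.566, -0.138, 0.137]
contact_force: [1.1, -0.4, -1.2]
opening: 0.134
```

```bash
python3 - <<'E'
from h import *
import pickle
W=cam('wrist',pickle.load(open('w11.pkl','rb')));print(onz(W,np.array((377,264))/1.5,.1055))
s=robot.observe(); print(s['time_s'],s['ee_pos'],s['tcp_rot'],s['contact_force'],s['opening'])
E
```

```text
[0.46489827 0.26216448 0.1055    ]
13.2 [0.48539028 0.26652616 0.14344031] [-1.56594574 -0.13803223  0.13680762] [ 1.09236518 -0.35297352 -1.16267031] 0.1343133931749318
```

send_rows(
  deltas=[
    {"dx":0,"dy":0,"dz":-0.003,"spin":0,"fingers":1},
    {"dx":0,"dy":0,"dz":-0.006,"spin":0,"fingers":1},
    {"dx":0,"dy":0,"dz":-0.008,"spin":0,"fingers":1},
    {"dx":0,"dy":0,"dz":-0.009,"spin":0,"fingers":1},
    {"dx":0,"dy":0,"dz":-0.009,"spin":0,"fingers":1},
  ],
)

```text
time_s: 13.82
ee_pos: [0.4852, 0.2665, 0.134]
tcp_rot: [-1.566, -0.138, 0.137]
contact_force: [-0.9, -0.5, 0.8]
opening: 0.127
```

send_rows(
  deltas=[
    {"dx":-0.0007,"dy":0,"dz":-0.001,"spin":0,"fingers":1},
    {"dx":-0.0014,"dy":-0.0003,"dz":-0.002,"spin":0,"fingers":1},
    {"dx":-0.0014,"dy":-0.0003,"dz":-0.002,"spin":0,"fingers":1},
  ],
)

```text
time_s: 14.2
ee_pos: [0.4852, 0.2665, 0.1327]
tcp_rot: [-1.565, -0.14, 0.135]
contact_force: [3.5, -1.1, 5.1]
opening: 0.133
```

send_rows(
  deltas=[
    {"dx":-0.0007,"dy":0,"dz":-0.001,"spin":0,"fingers":1},
    {"dx":-0.0014,"dy":-0.0003,"dz":-0.002,"spin":0,"fingers":1},
    {"dx":-0.0014,"dy":-0.0003,"dz":-0.002,"spin":0,"fingers":1},
  ],
)

```text
time_s: 14.58
ee_pos: [0.484, 0.2664, 0.131]
tcp_rot: [-1.565, -0.14, 0.134]
contact_force: [3.0, 0.8, 5.6]
opening: 0.133
```

```bash
python3 - <<'E'
from h import *
s=robot.observe(); print(s['time_s'],s['ee_pos'],s['tcp_rot'],s['contact_force'],s['moment'],s['opening'])
im=snap('wrist','w12');cv2.imwrite('pics/w12b.png',cv2.resize(im[100:320,130:380,::-1],None,fx=3.2,fy=2.7))
a=snap('scene','s12')[:,:,::-1];cv2.imwrite('pics/s12c.png',cv2.resize(a[130:230,150:280],None,fx=5,fy=5,interpolation=2))
E
```

```text
14.575 [0.48395221 0.26638004 0.13095893] [-1.56485541 -0.14043939  0.13432345] [2.98304803 0.81508213 5.64666178] [ 0.07372544 -0.91468026 -0.01270489] 0.1333118570015676
```

View pics/w12b.png

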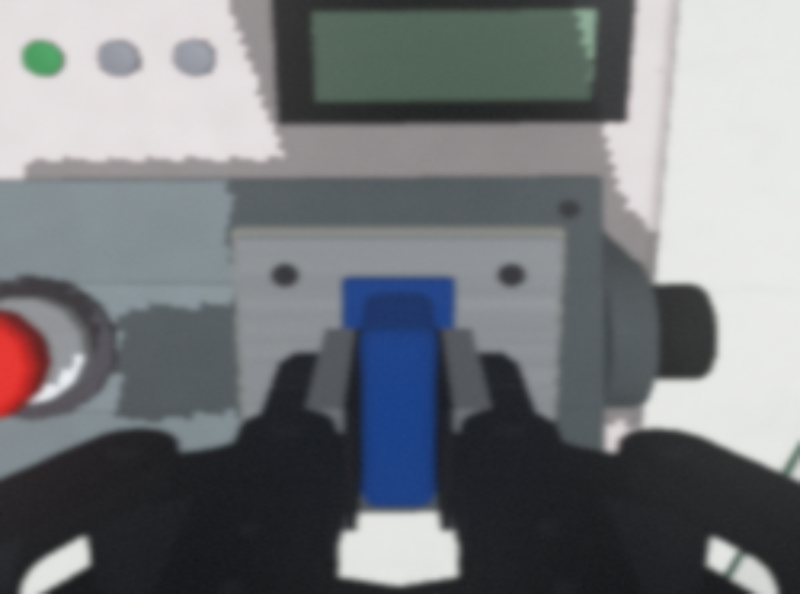

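View pics/s12c.png

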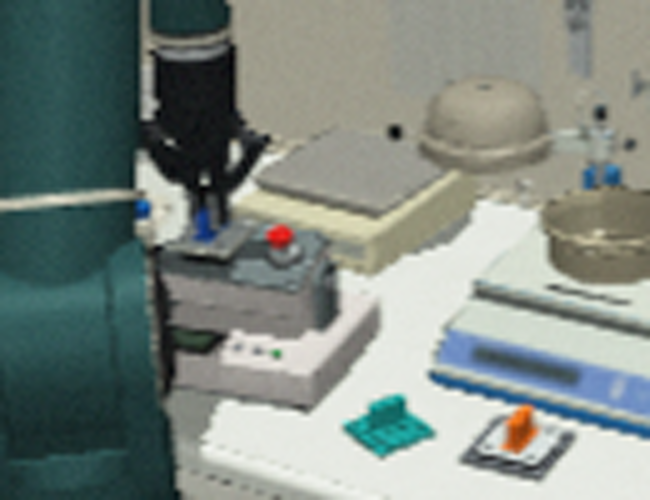

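send_rows(
  deltas=[
    {"dx":-0.0008,"dy":0,"dz":-0.001,"spin":0,"fingers":1},
    {"dx":-0.0016,"dy":0,"dz":-0.002,"spin":0,"fingers":1},
    {"dx":-0.0016,"dy":0,"dz":-0.002,"spin":0,"fingers":1},
  ],
)

```text
time_s: 15.05
ee_pos: [0.4823, 0.2662, 0.129]
tcp_rot: [-1.565, -0.14, 0.134]
contact_force: [2.2, -0.6, 7.7]
opening: 0.129
```

```bash
cat > st.py <<'E'
from h import *
import sys,pickle
n=sys.argv[1]
s=robot.observe(); print(s['time_s'],s['ee_pos'].round(4),s['tcp_rot'].round(4),s['contact_force'].round(1),s['moment'].round(2),s['opening'])
im=snap('wrist','w'+n);cv2.imwrite(f'pics/w{n}b.png',cv2.resize(im[100:320,130:380,::-1],None,fx=3.2,fy=2.7));pickle.dump(s,open(f'w{n}.pkl','wb'))
a=snap('scene','s'+n)[:,:,::-1];cv2.imwrite(f'pics/s{n}c.png',cv2.resize(a[160:210,170:240],None,fx=10,fy=10,interpolation=2))
E
python3 st.py 13
```

```text
15.05 [0.4823 0.2662 0.129 ] [-1.5651 -0.1401  0.1344] [ 2.2 -0.6  7.7] [-0.07 -0.84  0.02] 0.1293182024404829
```

View pics/w13b.png

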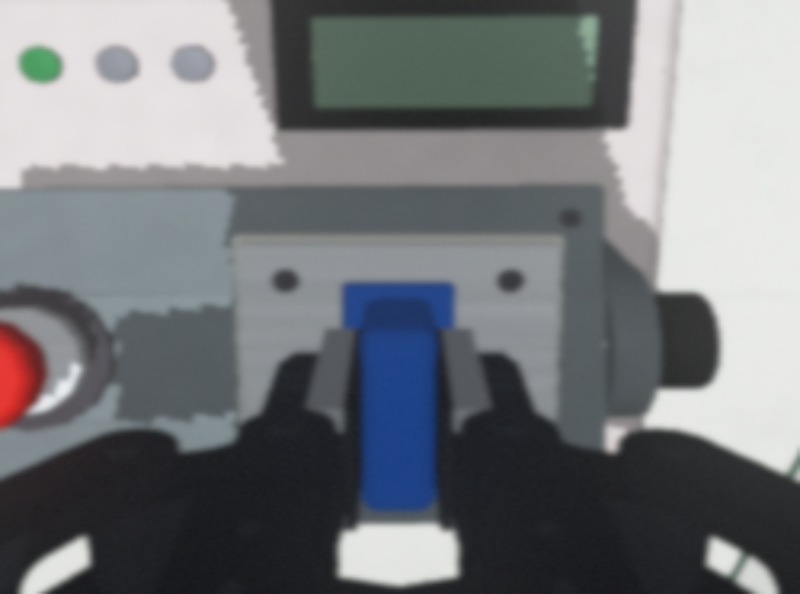

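View pics/s13c.png

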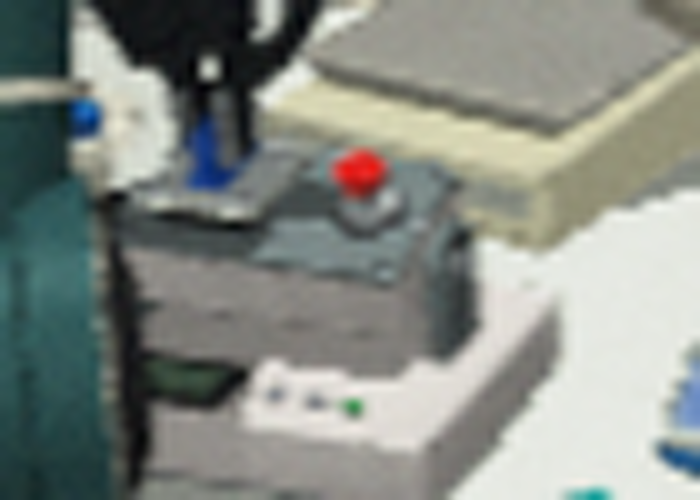

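send_rows(
  deltas=[
    {"dx":-0.0007,"dy":0,"dz":-0.001,"spin":0,"fingers":1},
    {"dx":-0.0014,"dy":-0.0005,"dz":-0.002,"spin":0,"fingers":1},
    {"dx":-0.0016,"dy":-0.0005,"dz":-0.003,"spin":0,"fingers":1},
    {"dx":-0.0016,"dy":-0.0005,"dz":-0.003,"spin":0,"fingers":1},
  ],
)

```text
time_s: 15.65
ee_pos: [0.4802, 0.2657, 0.1259]
tcp_rot: [-1.565, -0.14, 0.135]
contact_force: [1.9, -0.6, 8.1]
opening: 0.134
```

```bash
python3 st.py 14
```

```text
15.65 [0.4802 0.2657 0.1259] [-1.5651 -0.1395  0.1352] [ 1.9 -0.6  8.1] [-0.06 -0.55  0.  ] 0.1341910922111938
```

View pics/w14b.png

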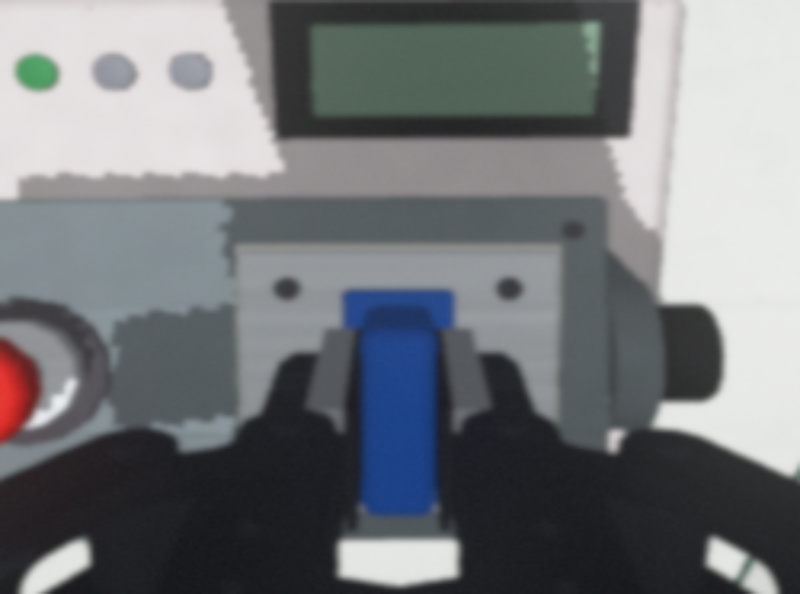

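View pics/s14c.png

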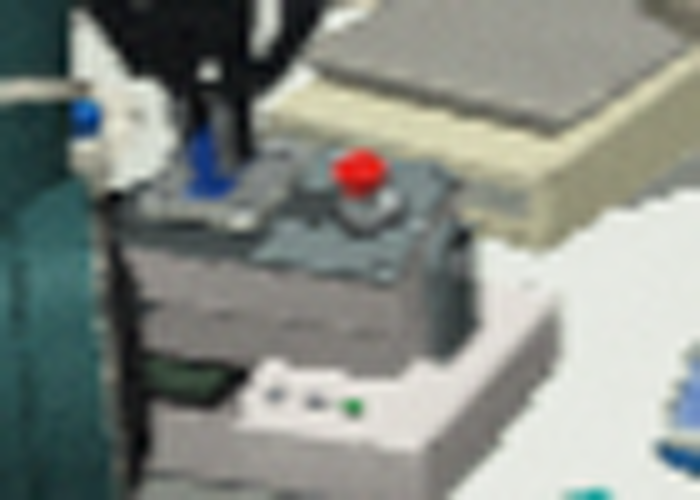

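```bash
cat > th.py <<'E'
from h import *
m=robot.camera_model('wrist');K=m['intrinsics'];T=m['T_tool_cam'];c=(K,T)
for d in(.006,.010,.014):
  print('d',d)
  for th in(0,.05,.1,.15,.2,.25,.3):
    def pt(x,y,z,h=.0143):
        rx,rz=x,z-(h+d)   # slide coords rel pivot
        X=rx*np.cos(th)-rz*np.sin(th); Z=rx*np.sin(th)+rz*np.cos(th)
        return np.array([X,-d-Z,y])
    e=[proj(c,pt(-.03,s*.03,.008)) for s in(-1,1)]; s_=[proj(c,pt(-.02,s*.02,.008)) for s in(-1,1)]
    print(th,'edge row %.1f wid %.1f screw row %.1f wid %.1f'%(e[0][1],e[1][0]-e[0][0],s_[0][1],s_[1][0]-s_[0][0]))
E
python3 th.py; python3 - <<'E'
import cv2,numpy as np
for n in('10','12','13','14'):
    a=cv2.imread(f'pics/w{n}.png',0).astype(float)
    # screws dark blobs
    r=a[192:216,205:305]; o=[]
    for x0,x1 in((205,235),(275,305)):
        p=a[194:214,x0:x1]; bg=np.percentile(p,60); w=np.clip(bg-15-p,0,None)
        yy,xx=np.mgrid[194:214,x0:x1]; o.append(((w*xx).sum()/w.sum(),(w*yy).sum()/w.sum()))
    col=a[175:200,215:235].mean(1); print(n,np.round(o,2).tolist(),'wid',round(o[1][0]-o[0][0],2),'edge',175.5+np.abs(np.diff(col)).argmax())
E
```

```text
d 0.006
0 edge row 182.9 wid 108.7 screw row 200.1 wid 71.2
0.05 edge row 183.4 wid 107.5 screw row 200.7 wid 70.7
0.1 edge row 184.0 wid 106.4 screw row 201.3 wid 70.2
0.15 edge row 184.7 wid 105.4 screw row 202.0 wid 69.7
0.2 edge row 185.6 wid 104.4 screw row 202.9 wid 69.3
0.25 edge row 186.6 wid 103.4 screw row 203.8 wid 68.8
0.3 edge row 187.6 wid 102.4 screw row 204.7 wid 68.4
d 0.01
0 edge row 182.9 wid 108.7 screw row 200.1 wid 71.2
0.05 edge row 183.7 wid 107.5 screw row 201.0 wid 70.7
0.1 edge row 184.7 wid 106.4 screw row 202.0 wid 70.2
0.15 edge row 185.8 wid 105.3 screw row 203.1 wid 69.7
0.2 edge row 186.9 wid 104.3 screw row 204.2 wid 69.2
0.25 edge row 188.3 wid 103.3 screw row 205.4 wid 68.8
0.3 edge row 189.7 wid 102.3 screw row 206.7 wid 68.3
d 0.014
0 edge row 182.9 wid 108.7 screw row 200.1 wid 71.2
0.05 edge row 184.1 wid 107.5 screw row 201.4 wid 70.7
0.1 edge row 185.4 wid 106.3 screw row 202.7 wid 70.1
0.15 edge row 186.8 wid 105.2 screw row 204.1 wid 69.6
0.2 edge row 188.3 wid 104.2 screw row 205.6 wid 69.2
0.25 edge row 190.0 wid 103.2 screw row 207.1 wid 68.7
0.3 edge row 191.7 wid 102.2 screw row 208.8 wid 68.3
10 [[225.1, 204.45], [289.54, 199.96]] wid 64.45 edge 182.5
12 [[218.57, 201.56], [289.33, 201.52]] wid 70.76 edge 183.5
13 [[218.76, 203.63], [289.07, 203.61]] wid 70.31 edge 186.5
14 [[219.2, 206.54], [288.81, 206.54]] wid 69.61 edge 189.5
```

send_rows(
  deltas=[
    {"dx":-0.0007,"dy":0,"dz":-0.0007,"spin":0,"fingers":1},
    {"dx":-0.0014,"dy":-0.0003,"dz":-0.0014,"spin":0,"fingers":1},
    {"dx":-0.0014,"dy":-0.0003,"dz":-0.002,"spin":0,"fingers":1},
    {"dx":-0.0014,"dy":-0.0003,"dz":-0.002,"spin":0,"fingers":1},
  ],
)

```text
time_s: 16.25
ee_pos: [0.4789, 0.2655, 0.124]
tcp_rot: [-1.565, -0.14, 0.135]
contact_force: [0.8, -0.7, 9.0]
opening: 0.136
```

```bash
cat > sc.py <<'E'
import cv2,numpy as np,sys
a=cv2.imread(f'pics/w{sys.argv[1]}.png',0).astype(float);o=[]
for x0,x1 in((205,235),(275,305)):
    p=a[196:222,x0:x1]; bg=np.percentile(p,60); w=np.clip(bg-15-p,0,None)
    yy,xx=np.mgrid[196:222,x0:x1]; w[:, :]=w; k=np.unravel_index(cv2.GaussianBlur(w,(7,7),2).argmax(),w.shape); w=w*(np.hypot(yy-196-k[0],xx-x0-k[1])<6)
    o.append(((w*xx).sum()/w.sum(),(w*yy).sum()/w.sum()))
print(np.round(o,2).tolist(),'wid',round(o[1][0]-o[0][0],2))
E
python3 st.py 15; python3 sc.py 14;python3 sc.py 15;sed -i 's/for d in.*/for d in(.019,.022):/;s/.25,.3)/.22,.24,.26,.28,.3,.32,.34)/' th.py; python3 th.py
```

```text
16.25 [0.4789 0.2655 0.124 ] [-1.565  -0.1396  0.1351] [ 0.8 -0.7  9. ] [-0.05 -0.6  -0.06] 0.13566445460392726
[[219.2, 206.54], [288.73, 206.55]] wid 69.53
[[219.43, 208.6], [288.57, 208.59]] wid 69.14
d 0.019
0 edge row 182.9 wid 108.7 screw row 200.1 wid 71.2
0.05 edge row 184.5 wid 107.4 screw row 201.8 wid 70.6
0.1 edge row 186.2 wid 106.2 screw row 203.5 wid 70.1
0.15 edge row 188.1 wid 105.1 screw row 205.3 wid 69.6
0.2 edge row 190.0 wid 104.1 screw row 207.2 wid 69.1
0.22 edge row 190.8 wid 103.7 screw row 208.0 wid 68.9
0.24 edge row 191.7 wid 103.3 screw row 208.8 wid 68.7
0.26 edge row 192.5 wid 102.9 screw row 209.6 wid 68.5
0.28 edge row 193.4 wid 102.5 screw row 210.4 wid 68.4
0.3 edge row 194.2 wid 102.1 screw row 211.3 wid 68.2
0.32 edge row 195.1 wid 101.8 screw row 212.1 wid 68.1
0.34 edge row 196.0 wid 101.4 screw row 212.9 wid 67.9
d 0.022
0 edge row 182.9 wid 108.7 screw row 200.1 wid 71.2
0.05 edge row 184.8 wid 107.4 screw row 202.0 wid 70.6
0.1 edge row 186.7 wid 106.2 screw row 204.0 wid 70.1
0.15 edge row 188.8 wid 105.1 screw row 206.1 wid 69.5
0.2 edge row 191.0 wid 104.0 screw row 208.2 wid 69.0
0.22 edge row 192.0 wid 103.6 screw row 209.1 wid 68.9
0.24 edge row 192.9 wid 103.2 screw row 210.0 wid 68.7
0.26 edge row 193.8 wid 102.8 screw row 210.9 wid 68.5
0.28 edge row 194.8 wid 102.4 screw row 211.8 wid 68.3
0.3 edge row 195.7 wid 102.1 screw row 212.8 wid 68.2
0.32 edge row 196.7 wid 101.7 screw row 213.7 wid 68.0
0.34 edge row 197.7 wid 101.3 screw row 214.6 wid 67.9
```

View pics/w15b.png

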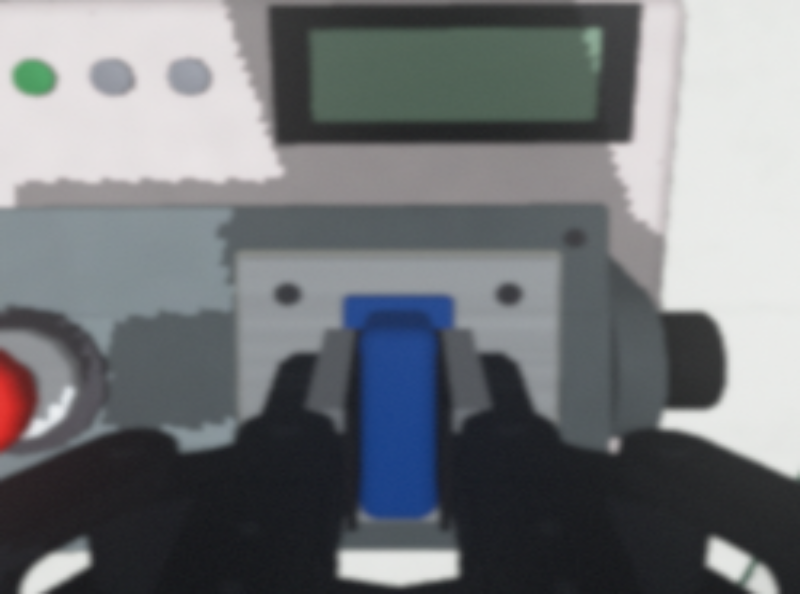

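View pics/s15c.png

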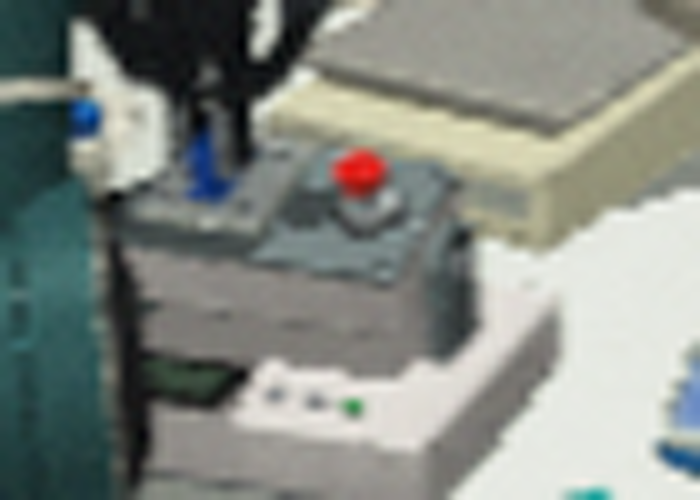

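send_rows(
  deltas=[
    {"dx":-0.0006,"dy":-0.0002,"dz":-0.0007,"spin":0,"fingers":1},
    {"dx":-0.0012,"dy":-0.0004,"dz":-0.0014,"spin":0,"fingers":1},
    {"dx":-0.0012,"dy":-0.0004,"dz":-0.0016,"spin":0,"fingers":1},
    {"dx":-0.0012,"dy":-0.0004,"dz":-0.0016,"spin":0,"fingers":1},
  ],
)

```text
time_s: 16.85
ee_pos: [0.4776, 0.2653, 0.1224]
tcp_rot: [-1.565, -0.14, 0.135]
contact_force: [1.5, 0.0, 8.8]
opening: 0.13
```

```bash
python3 st.py 16; python3 sc.py 16
```

```text
16.85 [0.4776 0.2653 0.1224] [-1.5649 -0.1398  0.1353] [1.5 0.  8.8] [ 0.02 -0.55 -0.01] 0.13005304810698923
[[219.55, 210.62], [288.42, 210.55]] wid 68.88
```

send_rows(
  deltas=[
    {"dx":-0.0003,"dy":0,"dz":-0.0005,"spin":0,"fingers":1},
    {"dx":-0.0004,"dy":0,"dz":-0.001,"spin":0,"fingers":1},
    {"dx":-0.0004,"dy":0,"dz":-0.001,"spin":0,"fingers":1},
    {"dx":-0.0004,"dy":0,"dz":-0.001,"spin":0,"fingers":1},
  ],
)

```text
time_s: 17.45
ee_pos: [0.4776, 0.2653, 0.1217]
tcp_rot: [-1.565, -0.14, 0.135]
contact_force: [1.7, -0.6, 9.3]
opening: 0.134
```

```bash
python3 st.py 17; python3 sc.py 17
```

```text
17.45 [0.4776 0.2653 0.1217] [-1.5647 -0.1403  0.1345] [ 1.7 -0.6  9.3] [-0.09 -0.61  0.04] 0.1342294420913625
[[219.52, 210.72], [288.47, 210.67]] wid 68.95
```

View pics/w17b.png

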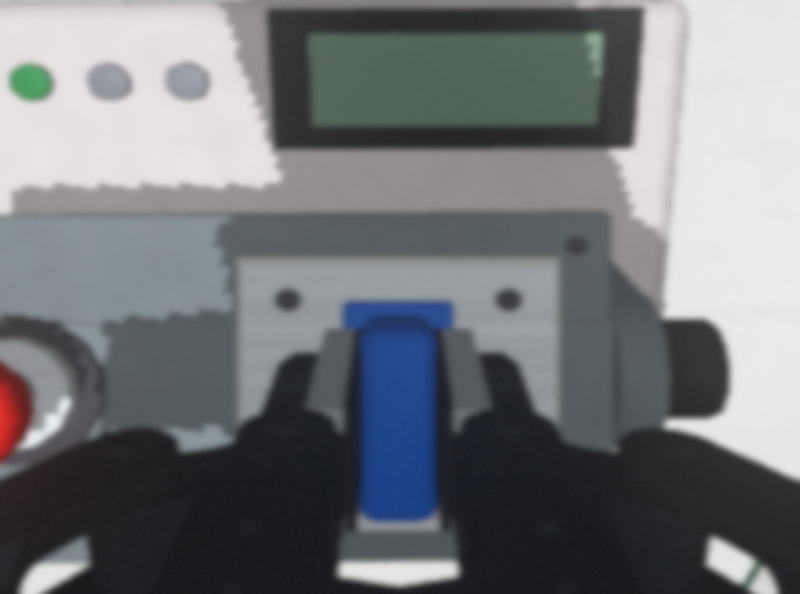

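View pics/s17c.png

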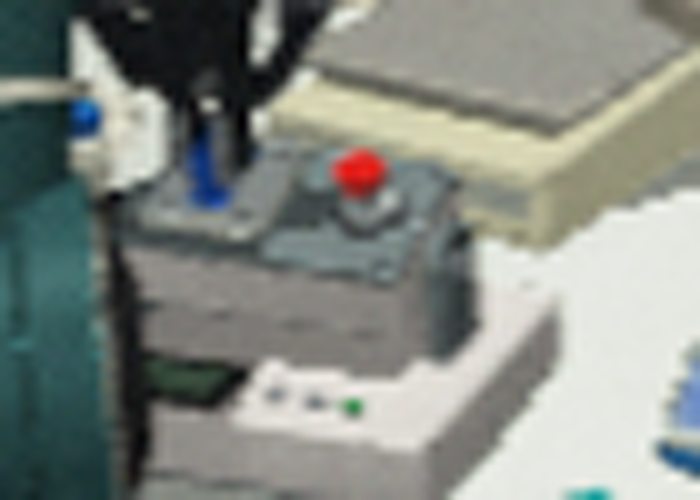

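send_rows(
  deltas=[
    {"dx":0.0,"dy":0,"dz":-0.0004,"spin":0,"fingers":1},
    {"dx":0.0,"dy":0,"dz":-0.0008,"spin":0,"fingers":1},
    {"dx":0.0,"dy":0,"dz":-0.0008,"spin":0,"fingers":1},
    {"dx":0.0,"dy":0,"dz":-0.0008,"spin":0,"fingers":1},
  ],
)

```text
time_s: 18.05
ee_pos: [0.4777, 0.2653, 0.1216]
tcp_rot: [-1.564, -0.14, 0.134]
contact_force: [-1.0, -0.9, 16.2]
opening: 0.134
```

```bash
python3 st.py 18; python3 sc.py 18
```

```text
18.05 [0.4777 0.2653 0.1216] [-1.5645 -0.1402  0.1344] [-1.  -0.9 16.2] [-0.27 -0.22 -0.  ] 0.1341386750693689
[[219.52, 210.72], [288.44, 210.69]] wid 68.92
```

```bash
for i in 11 12 13 14 15 16 17 18; do python3 sc.py $i; done
```

```text
[[218.43, 200.17], [289.5, 199.98]] wid 71.07
[[218.57, 201.56], [289.33, 201.52]] wid 70.76
[[218.77, 203.63], [289.07, 203.61]] wid 70.31
[[219.2, 206.54], [288.73, 206.55]] wid 69.53
[[219.43, 208.6], [288.57, 208.59]] wid 69.14
[[219.55, 210.62], [288.42, 210.55]] wid 68.88
[[219.52, 210.72], [288.47, 210.67]] wid 68.95
[[219.52, 210.72], [288.44, 210.69]] wid 68.92
```

send_rows(
  deltas=[
    {"dx":-0.0004,"dy":0,"dz":-0.0003,"spin":0,"fingers":1},
    {"dx":-0.0008,"dy":0,"dz":-0.0003,"spin":0,"fingers":1},
    {"dx":-0.0008,"dy":0,"dz":-0.0003,"spin":0,"fingers":1},
  ],
)

```text
time_s: 18.52
ee_pos: [0.4776, 0.2653, 0.1216]
tcp_rot: [-1.564, -0.141, 0.133]
contact_force: [1.0, -1.7, 15.0]
opening: 0.134
```

```bash
python3 st.py 19; python3 sc.py 19
```

```text
18.525 [0.4776 0.2653 0.1216] [-1.5642 -0.1413  0.1332] [ 1.  -1.7 15. ] [-0.35 -0.56  0.03] 0.13395074808023427
[[219.52, 210.73], [288.41, 210.71]] wid 68.89
```

```bash
cat > pn.py <<'E'
from h import *
import sys
from scipy.optimize import least_squares
m=robot.camera_model('wrist');c=(m['intrinsics'],m['T_tool_cam'])
def edge(p,up=8):  # subpixel location of max gradient
    p=cv2.GaussianBlur(cv2.resize(p.reshape(-1,1).astype(np.float32),(1,len(p)*up),interpolation=cv2.INTER_CUBIC),(1,2*up+1),0)[:,0]
    g=np.abs(np.gradient(p)); k=g.argmax(); return (k+.5)/up-.5
def feats(n):
    im=cv2.imread(f'pics/w{n}.png').astype(float); g=im.mean(2); o=[]
    for x0,x1 in((205,235),(275,305)):
        p=g[194:222,x0:x1]; bg=np.percentile(p,60); w=np.clip(bg-15-p,0,None); yy,xx=np.mgrid[194:222,x0:x1]
        k=np.unravel_index(cv2.GaussianBlur(w,(7,7),2).argmax(),w.shape); w=w*(np.hypot(yy-194-k[0],xx-x0-k[1])<6); o.append(((w*xx).sum()/w.sum(),(w*yy).sum()/w.sum()))
    fr=np.median([178+edge(g[178:198,x]) for x in list(range(212,224))+list(range(284,296))])
    b=im[:,:,0]-im[:,:,2]
    bk=np.median([275+edge(b[275:305,x]) for x in range(250,262)])
    r=int(fr)+14
    return np.array([o[0][1]/2+o[1][1]/2,o[1][0]-o[0][0],fr,bk])
def model(q,zb=.034):
    X,Z,th=q
    P=lambda x,y,z:np.array([X+x*np.cos(th)-z*np.sin(th),-(Z+x*np.sin(th)+z*np.cos(th)),y])
    s=[proj(c,P(-.02,k*.02,.008)) for k in(-1,1)]
    return np.array([s[0][1],s[1][0]-s[0][0],proj(c,P(-.03,0,.008))[1],proj(c,P(.018,0,zb))[1]])
f0=feats('11');off=f0-model((0,-.0143,0));print('level',f0.round(2),'resid',off.round(2))
for n in sys.argv[1:]:
    f=feats(n);r=least_squares(lambda q:model(q)+off-f,(0,-.0143,.1),x_scale=(.01,.01,.1));print(n,f.round(2),r.x.round(4),'res',r.fun.round(2))
E
python3 pn.py 12 13 14 15 16 17 18 19
```

```text
level [200.08  71.07 196.12 284.94] resid [-0.05 -0.14 13.29 -2.1 ]
12 [201.54  70.77 183.94 287.06] [-0.0036 -0.0052  0.1046] res [-5.24  4.08  7.06 -1.65]
13 [203.62  70.31 186.31 288.69] [-0.0021 -0.0058  0.1115] res [-5.18  4.01  6.96 -1.61]
14 [206.54  69.53 189.81 290.19] [ 0.0002 -0.0072  0.1247] res [-5.14  3.67  6.71 -1.41]
15 [208.59  69.16 192.19 291.81] [ 0.0016 -0.0077  0.1324] res [-5.07  3.56  6.57 -1.35]
16 [210.58  68.88 186.69 292.19] [ 0.0002 -0.0054  0.1411] res [-8.44  5.04 10.36 -1.72]
17 [210.69  68.96 194.81 292.06] [ 0.0035 -0.0088  0.157 ] res [-5.16  2.82  6.16 -0.9 ]
18 [210.7   68.92 194.81 292.06] [ 0.0035 -0.0089  0.1566] res [-5.16  2.83  6.17 -0.91]
19 [210.72  68.89 194.81 292.06] [ 0.0035 -0.0089  0.1563] res [-5.17  2.85  6.19 -0.92]
```

```bash
sed -i "s/fr=np.median.*/a0=180 if n in('11','12') else 183 if n in ('13','14') else 188\n    fr=np.median([a0+edge(g[a0:a0+11,x]) for x in list(range(212,224))+list(range(284,296))])/" pn.py; python3 pn.py 12 13 14 15 16 17 18 19
```

```text
level [200.08  71.07 182.38 284.94] resid [-0.05 -0.14 -0.46 -2.1 ]
12 [201.54  70.77 183.81 287.06] [ 0.0011 -0.0133  0.0297] res [ 0.18  0.35  0.09 -0.24]
13 [203.62  70.31 186.31 288.69] [ 0.0025 -0.0145  0.0145] res [ 0.25  0.27 -0.02 -0.2 ]
14 [206.54  69.53 189.81 290.19] [ 0.0043 -0.0173 -0.0447] res [ 0.18  0.08 -0.09 -0.08]
15 [208.59  69.16 192.19 291.81] [ 0.0055 -0.0182 -0.0652] res [ 0.22  0.08 -0.12 -0.09]
16 [210.58  68.88 194.81 292.19] [ 0.0094 -0.0129  0.2387] res [ 0.89 -0.29 -0.93  0.04]
17 [210.69  68.96 194.94 292.06] [ 0.0095 -0.0122  0.2596] res [ 0.93 -0.27 -0.95  0.02]
18 [210.7   68.92 194.94 292.06] [ 0.0095 -0.0124  0.2573] res [ 0.92 -0.27 -0.94  0.02]
19 [210.72  68.89 194.88 292.06] [ 0.0095 -0.0125  0.2545] res [ 0.87 -0.26 -0.9   0.02]
```

send_rows(
  deltas=[
    {"dx":0,"dy":0,"dz":0,"spin":0,"fingers":1},
    {"dx":0,"dy":0,"dz":0,"spin":0,"fingers":1},
    {"dx":0,"dy":0,"dz":0,"spin":0,"fingers":1},
    {"dx":0,"dy":0,"dz":0,"spin":0,"fingers":1},
  ],
)

```text
time_s: 19.12
ee_pos: [0.4776, 0.2653, 0.1216]
tcp_rot: [-1.564, -0.141, 0.133]
contact_force: [1.6, -1.5, 15.2]
opening: 0.132
```

```bash
python3 st.py 20; python3 sc.py 20; python3 - <<'E'
from h import *
s=robot.observe();print(Ro.from_rotvec(s['tcp_rot']).as_matrix().round(3))
a=cv2.imread('pics/w20.png');cv2.imwrite('pics/w20f.png',cv2.resize(a,(768,576)))
E
```

```text
19.125 [0.4776 0.2653 0.1216] [-1.5642 -0.1413  0.1331] [ 1.6 -1.5 15.2] [-0.33 -0.47  0.05] 0.1322751191163682
[[219.52, 210.73], [288.41, 210.71]] wid 68.88
[[ 0.985  0.005 -0.174]
 [ 0.174  0.003  0.985]
 [ 0.005 -1.     0.002]]
```

View pics/w20f.png

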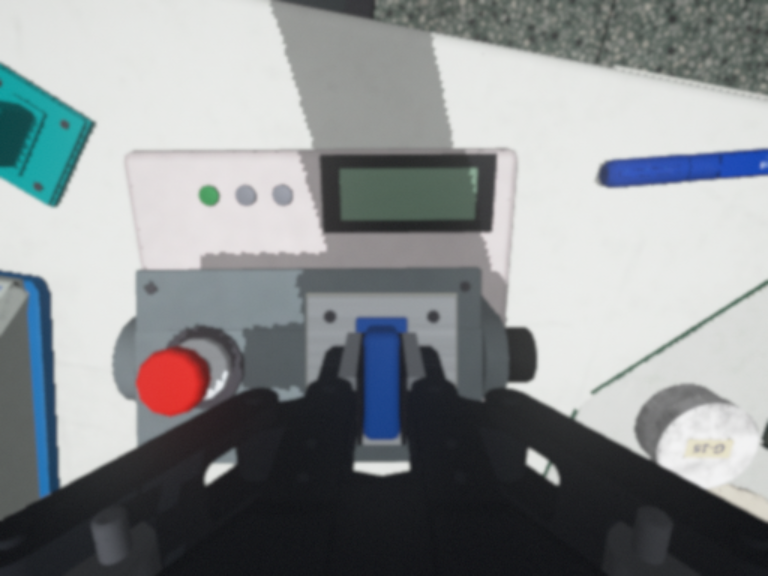

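View pics/s20c.png

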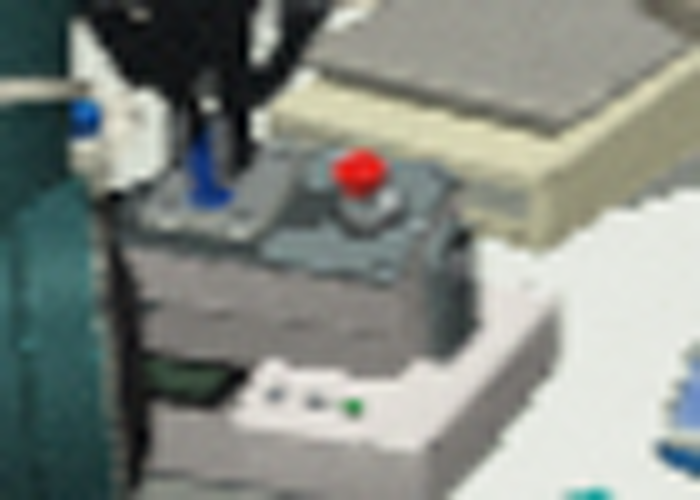

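```bash
python3 - <<'E'
from h import *
import pickle
s=pickle.load(open('w20.pkl','rb'));W=cam('wrist',s)
y=np.radians(10.2);t=.27
Y=np.array([-np.sin(y),np.cos(y),0]);Z=np.array([-np.sin(t)*np.cos(y),-np.sin(t)*np.sin(y),np.cos(t)]);X=np.cross(Y,Z)
H=np.c_[X,Y,Z];P=np.array([.4862,.2662,.113]);O=P-.029*Z
def on(px,z):
    o,d=ray(W,np.array(px)/1.5);o=H.T@(o-O);d=H.T@d;return (o+d*(z-o[2])/d[2])*1000
for nm,px,z in(('head FR (-40,42)',(481,268),.0245),('head FL(-40,-100)',(136,270),.0245),('slide FL',(306,292),.033),('slide FR',(457,292),.033),('screwL',(329.7,316.6),.033),('screwR',(433.1,316.6),.033)): print(nm,on(px,z).round(1))
E
```

```text
head FR (-40,42) [-39.3  41.7  24.5]
head FL(-40,-100) [-39.1 -99.2  24.5]
slide FL [-30.  -28.3  33. ]
slide FR [-29.7  30.3  33. ]
screwL [-20.4 -19.2  33. ]
screwR [-20.2  21.   33. ]
```

```bash
python3 - <<'E'
from h import *
print(robot.finish_job()); s=robot.observe();print(s['time_s'],s['contact_force'],s['opening'])
E
```

```text
the job is handed in; nothing more can be done
None
the job is handed in; nothing more can be done
```

The two-point check is done and the job is handed in at about 19 s of the 64 s allowed; no verdict was reported. The gripper is still holding the white slide pressed on the port collar.

**What I did**
- **Dark reading:** I pushed the plunger to its stop with closed fingers for about 0.6 s at 17–28 N. The camera showed the dark blade across the window, and later pictures show the red cap back up.
- **White reading:** I gripped the white slide with its grip bar across the jaws and lifted it out level. On the collar I let it pivot between the pads until it lay at the head's slope, about 0.27 rad.

**Last checks before handing in**
- **Push:** steady at about 15 N. Raising it from 9 to 16 N changed neither the slide's position nor its angle, so the collar is fully in and the slide is flush.
- **Centring:** within about 1 mm of the port in x and y, measured against the head's corners in the same picture. Those corners came out within 1 mm of where they should be, so the tilt has not visibly shifted.
- **Other objects:** the black slide was still in its cradle in the last full view I looked at, which was before the final pressing. I did not measure its position or the bystanders' positions at the very end.

**What disagreed**
- A three-point camera fit of the slide's angle was badly conditioned, with results from about −0.07 to 0.26 rad. I relied on the force test and the centring picture instead.
- The port height came out at 110, 112 and 114 mm by different methods; touching the collar settled it at about 113 mm.

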